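# Clear the card-making corner

### The arm

A 6-joint arm with a two-finger parallel gripper is mounted at the origin on the work surface. World frame = base frame: x ahead of the robot, y to its left, z up, the work surface at z = 0. Lengths are in m, angles in rad, forces in N, time in s.
With the tool pointing down it reaches from about 0.325 to 0.85 m from the base axis. Payload 15.5 kg.
Tool frame: the origin (TCP) lies between the finger pads; the fingertips stand 11 mm ahead of it and the grasp point (between the pads) lies 8 mm behind it; z points along the fingers, y is the direction in which the jaws open and shut (so a half turn about z gives the same grasp; the last joint's range is limited). The gripper opens to 91 mm and grips with 3 to 60 N. Pads are 32 mm wide; open, the fingers measure 118 mm over their backs; the gripper's body (76 mm by 178 mm) begins 60 mm behind the grasp point.
Start: joints at [1.042, 0.494, 1.345, -0, 1.302, -0.096], TCP at [0.263, 0.567, 0.225] pointing down, gripper open.
Joint ranges: [-2.91, 2.91], [-0.82, 2.16], [0.22, 2.67], [-1.22, 4.37], [0.12, 2.79], [-3.08, 3.08]. Speed limits (rad/s): [1.89, 1.89, 2.57, 3.01, 3.01, 3.01].

### API

Orientations are given as a unit quaternion [x, y, z, w].
In Python, from cell import r gives the robot as it stands.
- The arm moves only by the tool step_arm, never from a script. Its argument "moves" is a list of rows, each a list of 6 numbers: the shift along the world's x, y, z in mm, then the turn, a rotation vector about the world's x, y, z in degrees. A call has 1 to 20 rows; each row shifts and turns the commanded pose from where the row before left it; what a row does not reach is not made up. A row lasts 1/10 s, in which the tool goes at most 50 mm and 8.59 degrees, less where a joint would pass 70% of its speed; a pose out of reach is approached as far as the arm can. A call is refused whole if a number of a shift passes 50 or a number of a turn 8.59, either way. A call with a gripper value outside its range is refused whole. "gripper" is the closure, from 0 (fully open) to 1 (shut), set as the call begins (left out, the last holds). The fingers move at their own pace and stop on an object; "grip_force" is the grip in N (left out, the last holds). Time passes only in rows, so rows that do not move let the fingers close. It gives the time, the measured TCP pose, the force and the opening at its end, in the units of the state.
- r.observe(): the state, without advancing time (a new reading comes with each control period).
- r.capture(name): name is "scene" or "top" or "wrist"; returns (picture, depth): 420x560x3 uint8, red, green, blue; 420x560 float32, m along the optical axis (not along the pixel's ray), 0 where there is no reading.
- r.camera_params(name): a dict with "fovy" (degrees; the focal length in pixels is half the picture's height over the tangent of half this angle, whatever the lens; pixels are square), "cx", "cy" (the principal point, pixels), "dist_coeffs" ([k1, k2, p1, p2, k3] as OpenCV has them; the pictures are not rectified), "extrinsics" (4x4, takes a point from world to camera coordinates). Camera axes: x right, y up, looking along -z (the intrinsics and any distortion apply to the point x, -y, -z); pixel columns grow to the right and rows downward; lengths in m; the calibration is good to about 2 mm. A picture is of the moment at which its call begins: read the wrist's pose just before it. camera_params takes no time and is no camera call; for the wrist camera it gives the pose at the moment of the call.
- r.close_job(): hands the job in, once; it reports no verdict.
Trained networks look in the newest picture that a camera, given by its name, has taken for a name from the list of things; names that differ only in an ending like _2 or _b are one class to them, and where a whole thing is asked for, a point or a joint stands for the part that bears it (a point fixed in the world has none). Each returns a list of dicts, best first, with "conf" (0 to 1); they miss things now and then, are a little off and sometimes report something else, mostly with a low value. They report only what shows in the picture. A call takes as long as a camera call. They do not tell look-alikes from the thing itself.
- r.boxes_of(query, camera): "extent" ([centre column, centre row, width, height] as shares, 0 to 1, of the picture: columns of its width, rows of its height, round what is visible of it).
The state is a dict: "time": time; "joint_pos": joint angles; "dq": joint speeds; "effort": joint torques, N m; "eef_pos": TCP position; "tool_rot": TCP orientation; "wrist_force": force on the tool from outside, world axes, zero at the start; "torque": the same for the moment, N m; "opening": finger opening in m.
Only numpy, scipy, OpenCV 4.12 (cv2) and the standard library are available. Lean on these libraries where they do the work, as an engineer would, in place of code of your own. Each camera call takes 0.05 s, during which the arm holds its last target.

### The job

Card making is over for today: gather the stray rubber stamps from the desk into the scoop tray on its leather mat, then carry the tray over and tip all the stamps into the white storage box, and set the empty tray back flat on its mat. Hang every ribbon spool on the copper stand, one spool to an arm. Leave the other things on the desk where they are.

Things in the scene. Friction and masses are not known exactly. Their poses are not given: they have to be found in the camera images.
- tray: Pale wooden scoop tray 200 x 140 mm, 300 g. Origin: centre of underside; x from the open pouring end (x = -100 mm, no wall) to the end wall (x = 86 to 100); z up. Floor 4 mm, side walls 5 mm thick, all walls 34 mm high. Mid end wall a handle plate stands up: 60 mm wide, 14 thick, top 88 mm above the underside. Stamps slide on the floor at 27 to 36 degrees of tilt.
- tray_handle (a point): Grip point in the middle of the tray's handle plate, 93 mm from the tray's centre along x, 66 mm above its underside (22 mm below the plate's top); to be pinched across the 14 mm thickness, that is along the tray's x. Axes as the tray's.
- tray_nose (a point): Middle of the underside edge at the tray's open pouring end.
- mat: Dark leather mat, fixed, 250 x 190 x 3 mm, on which the tray starts and to which it returns. Origin: centre of the underside; x along its length, which is also the tray's lengthwise direction there.
- bin: White open storage box with a small brass label holder, fixed, outside 200 x 180 mm, 75 mm high, walls and floor 8 mm. Origin: centre of the underside; z up.
- stamp0: Knob-handled rubber stamp: base block 30 x 30 x 14 mm, on it a round knob 18 mm across and 20 mm tall (34 mm in all), 30 g. Origin: centre of the underside; z along the knob. Starts in the tray.
- stamp1: Knob-handled rubber stamp: base block 30 x 30 x 14 mm, on it a round knob 18 mm across and 20 mm tall (34 mm in all), 30 g. Origin: centre of the underside; z along the knob. Starts in the tray.
- stamp2: Knob-handled rubber stamp: base block 30 x 30 x 14 mm, on it a round knob 18 mm across and 20 mm tall (34 mm in all), 30 g. Origin: centre of the underside; z along the knob. Starts in the tray.
- stamp3: Knob-handled rubber stamp: base block 30 x 30 x 14 mm, on it a round knob 18 mm across and 20 mm tall (34 mm in all), 30 g. Origin: centre of the underside; z along the knob. Starts upright, stray on the desk, if present (1 to 3 of the strays are).
- stamp4: Knob-handled rubber stamp: base block 30 x 30 x 14 mm, on it a round knob 18 mm across and 20 mm tall (34 mm in all), 30 g. Origin: centre of the underside; z along the knob. Starts upright, stray on the desk, if present (1 to 3 of the strays are).
- stamp5: Knob-handled rubber stamp: base block 30 x 30 x 14 mm, on it a round knob 18 mm across and 20 mm tall (34 mm in all), 30 g. Origin: centre of the underside; z along the knob. Starts upright, stray on the desk, if present (1 to 3 of the strays are).
- spool0: Spool of ribbon with square wooden flanges: 60 x 60 mm seen along its axis, 40 mm long along its axis (x), with a square 28 x 28 mm hole right through along x; 70 g; stands on a flat side. Origin: centre of the hole and of the spool, 30 mm above the underside; z up at the start. May be absent (2 or 3 are present).
- spool1: Spool of ribbon with square wooden flanges: 60 x 60 mm seen along its axis, 40 mm long along its axis (x), with a square 28 x 28 mm hole right through along x; 70 g; stands on a flat side. Origin: centre of the hole and of the spool, 30 mm above the underside; z up at the start. May be absent (2 or 3 are present).
- spool2: Spool of ribbon with square wooden flanges: 60 x 60 mm seen along its axis, 40 mm long along its axis (x), with a square 28 x 28 mm hole right through along x; 70 g; stands on a flat side. Origin: centre of the hole and of the spool, 30 mm above the underside; z up at the start. May be absent (2 or 3 are present).
- stand: Copper stand, fixed, on a dark wooden base 100 x 260 x 12 mm. Origin: centre of underside; z up. A 12 mm rail along y, 130 mm up, 20 mm to the +x side, carries three arms pointing along -x (to the robot), 85 mm apart, 80 mm long, 8 mm thick, rising 6 mm to a 12 mm ball at the free end.
- arm0 (a point): Middle of the length and thickness of one arm of the stand (the one at y = -85 mm of the stand): 40 mm from the rail and 40 mm from the ball; 133 mm above the desk. Axes as the stand's. A spool hung upright has its hole centre about 10 mm below the arm's axis.
- arm1 (a point): Middle of the length and thickness of one arm of the stand (the middle one): 40 mm from the rail and 40 mm from the ball; 133 mm above the desk. Axes as the stand's. A spool hung upright has its hole centre about 10 mm below the arm's axis.
- arm2 (a point): Middle of the length and thickness of one arm of the stand (the one at y = +85 mm of the stand): 40 mm from the rail and 40 mm from the ball; 133 mm above the desk. Axes as the stand's. A spool hung upright has its hole centre about 10 mm below the arm's axis.
- mug: White mug, 80 mm across, 90 mm high, origin under its centre; to be left alone.
- pad_tin: Flat dark stamp-pad tin 45 x 70 x 16 mm, origin under its centre; to be left alone.
- paste_jar: Paste jar 52 mm across, 60 mm high, origin under its centre; to be left alone.
- pencil_pot: Copper pencil pot 72 mm across, 100 mm high with pencils to 185 mm, origin under its centre; to be left alone.
- spectacle_case: Brown spectacle case 60 x 150 x 35 mm, origin under its centre; to be left alone.
Things that resemble listed ones, but are neither listed nor needed, are in the scene too. What is shaped like the stamp2 but red or turquoise is not meant.

How it is judged:
By the outcome, as a careful person would: the job done as asked, in the order asked, and still so for the second after the job is handed in, with the robot touching nothing.
Of stamp3, stamp4, stamp5 only 1 to 3 are there at a start; the rules pass over those that are not, and their reading is None.
Of spool0, spool1, spool2 only 2 to 3 are there at a start; the rules pass over those that are not, and their reading is None.
At some moment in a run one of spool0, spool1, spool2, stamp3, stamp4, stamp5 may be knocked a few centimetres aside while the robot is not near it.
It also fails if it takes over 210 s, if anything falls off the work surface, if the arm or the gripper's body presses on something with over 40 N, if the wrist force passes 120 N, or if a joint passes its speed limit or range.

## Working session

There is one attempt and no reset: what is moved stays moved. The work goes in short steps, Python scripts to look and compute and a tool call to move; the robot and the scene stay as the last step left them, time stands still between calls to the robot, and variables do not carry over. Pictures are saved under pics/ and viewed, and the job is handed in when it is done.

Besides the shell and the picture viewer there is one more tool, called after ">>>" as name([rows], argument=value, ...), one row to a line, values as JSON. step_arm: Moves the arm, as the interface text tells. Its arguments: {"type":"object","properties":{"moves":{"type":"array"},"gripper":{"type":"number"},"grip_force":{"type":"number"}},"required":["moves"]}

```bash
ls -la; mkdir -p pics
cat > h.py <<'E'
import numpy as np, cv2
from cell import r
def K(p,h=420):
    f=h/2/np.tan(np.radians(p['fovy'])/2)
    return np.array([[f,0,p['cx']],[0,f,p['cy']],[0,0,1.]]),np.array(p['dist_coeffs'],float)
def cloud(p,d):
    k,dc=K(p); H,W=d.shape
    u,v=np.meshgrid(np.arange(W),np.arange(H))
    n=cv2.undistortPoints(np.stack([u.ravel(),v.ravel()],1).astype(float).reshape(-1,1,2),k,dc).reshape(H,W,2)
    c=np.stack([n[...,0]*d,-n[...,1]*d,-d,np.ones_like(d)],-1)
    w=c@np.linalg.inv(np.array(p['extrinsics'])).T
    w=w[...,:3]; w[d<=0]=np.nan
    return w
def proj(p,X):
    k,dc=K(p); X=np.atleast_2d(X); c=np.c_[X,np.ones(len(X))]@np.array(p['extrinsics']).T
    q=np.stack([c[:,0],-c[:,1],-c[:,2]],1)
    return cv2.projectPoints(q,np.zeros(3),np.zeros(3),k,dc)[0].reshape(-1,2)
def cap(name,f):
    p=r.camera_params(name); im,d=r.capture(name)
    np.savez('last_'+f+'.npz',im=im,d=d,p=np.array(p,dtype=object))
    cv2.imwrite('pics/'+f+'.png',im[...,::-1])
    return p,im,d
def load(f):
    z=np.load('last_'+f+'.npz',allow_pickle=True); return z['p'].item(),z['im'],z['d']
E
python3 - <<'E'
from h import *
print(r.observe())
for c in['scene','top','wrist']:
    p,im,d=cap(c,c+'0'); print(c,p,(d>0).mean())
E
```

```text
total 12
drwxr-xr-x  3 agent agent 4096 Dec  7 00:49 .
drwxr-xr-x 23 root  root  4096 Dec  7 00:49 ..
drwxr-xr-x  2 agent agent 4096 Dec  7 00:49 pics
{'time': 0.0, 'joint_pos': array([ 1.04151204e+00,  4.94203621e-01,  1.34613117e+00, -2.64261082e-05,
        1.30249848e+00, -9.54762049e-02]), 'dq': array([-1.30874052e-03,  6.61400152e-05, -1.34905621e-04,  1.24910950e-03,
       -1.59041178e-04, -5.66284132e-04]), 'effort': array([ 5.04036655e-05, -8.78835726e+01, -3.81850934e+01,  7.05089397e-02,
        5.32921928e-02, -1.39252770e-04]), 'eef_pos': array([0.26251032, 0.5667916 , 0.22432554]), 'tool_rot': array([ 2.15203776e-01,  9.76568968e-01, -5.94202461e-04, -1.78514080e-04]), 'wrist_force': array([ 0.11089052, -0.02431827,  0.31561669]), 'torque': array([-0.01037014, -0.01937671,  0.0086275 ]), 'opening': 0.09132301195625904}
scene {'fovy': 50.32560370240846, 'cx': 277.45592558151094, 'cy': 208.33139968976982, 'dist_coeffs': array([0.03652064, 0.        , 0.        , 0.        , 0.        ]), 'extrinsics': array([[-0.82772557,  0.56097471, -0.01333229,  0.53515521],
       [-
[... 481 characters left out ...]
-0.56370009],
       [-0.03809237,  0.02052054,  0.9990635 , -1.16862145],
       [ 0.        ,  0.        ,  0.        ,  1.        ]])} 0.9960289115646258
wrist {'fovy': 67.48396094954686, 'cx': 282.63861283527064, 'cy': 211.0927317498484, 'dist_coeffs': array([0.01446983, 0.        , 0.        , 0.        , 0.        ]), 'extrinsics': array([[ 4.20032499e-01,  9.07508683e-01, -8.30303945e-04,
        -6.25356375e-01],
       [-8.79596663e-01,  4.06888153e-01, -2.46478684e-01,
         2.69767959e-02],
       [-2.23343705e-01,  1.04259390e-01,  9.69147857e-01,
        -3.89352686e-01],
       [ 0.00000000e+00,  0.00000000e+00,  0.00000000e+00,
         1.00000000e+00]])} 0.9911607142857143
```

View pics/top0.png

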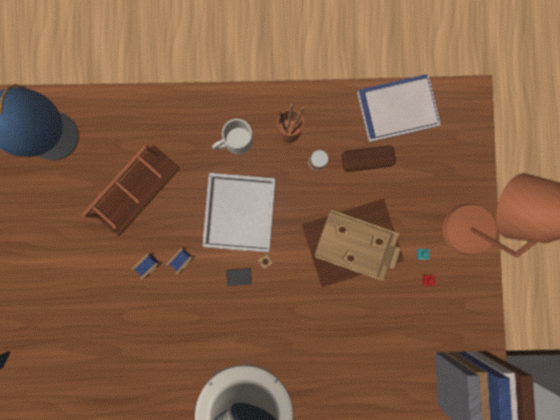

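View pics/scene0.png

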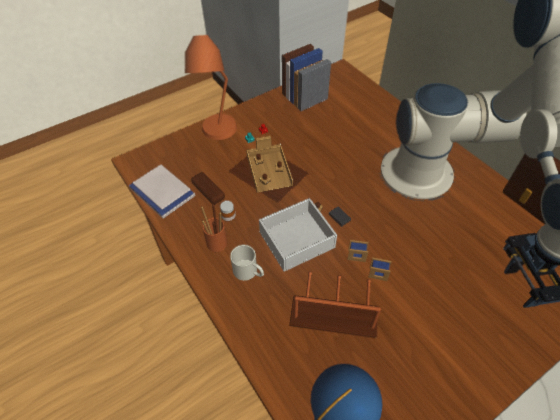

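Run:
```python
from h import *
p,im,d=load('top0')
w=cloud(p,d)
cv2.imwrite('pics/topz.png',cv2.resize(im[130:300,70:440,::-1],None,fx=2.15,fy=2.15,interpolation=cv2.INTER_CUBIC))
z=w[...,2]; v=np.clip((z-0.0)/0.2*255,0,255); v[np.isnan(v)]=0
cv2.imwrite('pics/topd.png',cv2.applyColorMap(v.astype(np.uint8),cv2.COLORMAP_JET))
for n,(u,vv) in dict(desk=(300,330),sp0=(146,265),sp1=(180,260),stray=(265,260),teal=(424,254),red=(429,281),tin=(239,277),bin=(239,212),tray=(357,245),mat=(320,275),lampb=(470,230)).items(): print(n,w[vv,u].round(3))
for q in ['stamp3','spool0','tray','stand','bin','tray_handle']:
    print(q,[(round(b['conf'],2),(np.array(b['extent'])*[560,420,560,420]).round(0)) for b in r.boxes_of(q,'top')])
```

```text
desk [ 0.225 -0.165 -0.   ]
sp0 [0.427 0.251 0.058]
sp1 [0.438 0.16  0.055]
stray [ 0.429 -0.071  0.036]
teal [ 0.433 -0.517  0.034]
red [ 0.357 -0.528  0.032]
tin [0.382 0.004 0.018]
bin [ 0.566 -0.001  0.01 ]
tray [ 0.462 -0.336  0.008]
mat [ 0.379 -0.227  0.005]
lampb [ 0.496 -0.656  0.019]
stamp3 [(0.67, array([428., 278.,  12.,  11.])), (0.65, array([264., 259.,   8.,  14.])), (0.51, array([378., 241.,  10.,  10.])), (0.48, array([421., 253.,  12.,   9.]))]
spool0 []
tray [(0.94, array([358., 245.,  87.,  67.]))]
stand [(0.77, array([131., 190., 100.,  88.]))]
bin []
tray_handle [(0.74, array([290., 124.,  28.,  33.])), (0.66, array([353., 258.,  11.,  10.])), (0.59, array([361., 245.,  84.,  71.]))]
```

View pics/topz.png

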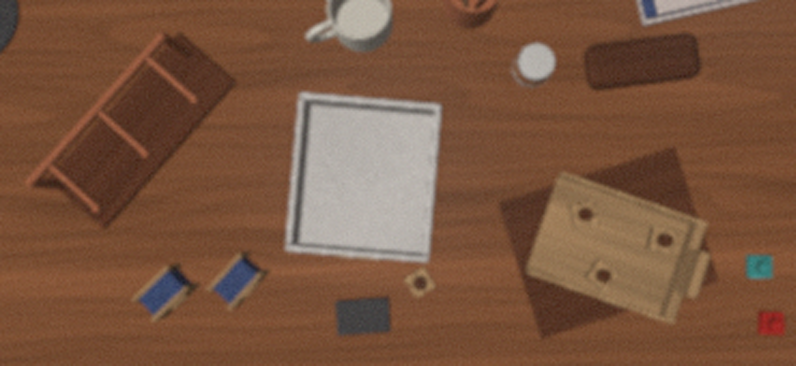

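View pics/wrist0.png

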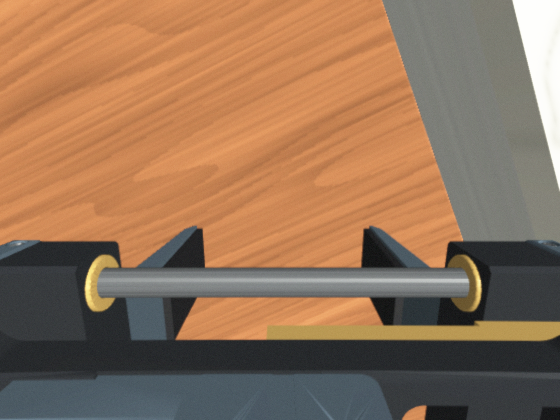

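Run:
```python
from h import *
from scipy.spatial.transform import Rotation as R
p=r.camera_params('wrist');E=np.array(p['extrinsics']);o=r.observe()
C=-E[:3,:3].T@E[:3,3];Rt=R.from_quat(o['tool_rot']).as_matrix()
print('cam in tool',Rt.T@(C-o['eef_pos']),'view dir tool',Rt.T@(-E[2,:3]), 'tool axes\n',Rt.round(3))
p,im,d=load('top0'); w=cloud(p,d); z=w[...,2]
def rect(box,zlo,zhi,name):
    u0,v0,u1,v1=box; s=w[v0:v1,u0:u1].reshape(-1,3); s=s[(s[:,2]>zlo)&(s[:,2]<zhi)]
    c,wh,a=cv2.minAreaRect((s[:,:2]*1000).astype(np.float32)); print(name,len(s),np.round(c),np.round(wh),round(a,1),'zmed',np.median(s[:,2]).round(3))
rect((250,245,280,275),.008,.05,'stray')
rect((130,248,163,280),.03,.08,'spA'); rect((163,245,196,277),.03,.08,'spB')
rect((195,165,285,258),.06,.09,'bin')
rect((300,195,412,295),.025,.045,'traywalls')
rect((300,195,412,295),.07,.1,'handle')
rect((75,135,185,240),.10,.16,'standtop')
rect((75,135,185,240),.006,.02,'standbase')
rect((410,240,440,295),.008,.05,'lookalikes')
```

```text
cam in tool [ 0.0699698   0.00082111 -0.15904016] view dir tool [-2.46610524e-01  3.03418698e-04  9.69114626e-01] tool axes
 [[-0.907  0.42  -0.   ]
 [ 0.42   0.907 -0.   ]
 [ 0.    -0.    -1.   ]]
stray 152 [429. -60.] [62. 82.] 88.3 zmed 0.016
spA 343 [426. 256.] [40. 60.] 41.9 zmed 0.056
spB 348 [437. 162.] [41. 62.] 45.9 zmed 0.057
bin 896 [564.  -5.] [180. 200.] 83.7 zmed 0.076
traywalls 613 [ 464. -330.] [199. 140.] 68.9 zmed 0.038
handle 168 [ 431. -415.] [15. 59.] 69.6 zmed 0.091
standtop 801 [623. 276.] [ 91. 241.] 47.4 zmed 0.136
standbase 3046 [647. 308.] [307. 296.] 88.7 zmed 0.013
lookalikes 262 [ 403. -529.] [ 56. 120.] 81.8 zmed 0.016
```

View pics/topd.png

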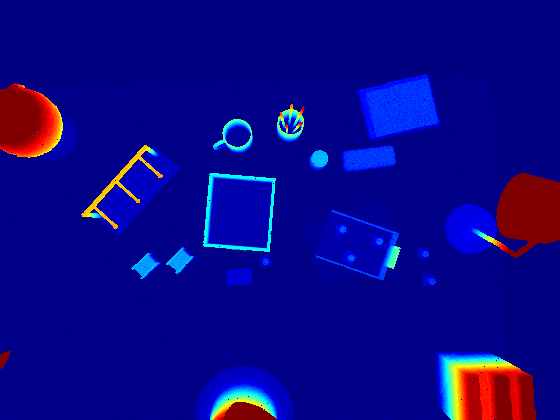

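```bash
cat >> h.py <<'E'
def blob(w,box,zlo,zhi):
    u0,v0,u1,v1=box; s=w[v0:v1,u0:u1].reshape(-1,3); return s[(s[:,2]>zlo)&(s[:,2]<zhi)]
E
python3 - <<'E'
from h import *
p,im,d=load('top0'); w=cloud(p,d)
s=blob(w,(256,250,276,271),.028,.06); print('stray knob',len(s),s.mean(0)*1000, np.ptp(s,0)*1000)
s=blob(w,(256,250,276,271),.009,.06); print('stray all',len(s),np.median(s,0)*1000,[ (x.round(1) if hasattr(x,'round') else x) for x in cv2.minAreaRect((s[:,:2]*1000).astype(np.float32)) if not isinstance(x,tuple)],cv2.minAreaRect((s[:,:2]*1000).astype(np.float32)))
a=np.radians(-111.1);c=np.array([.464,-.330]);X=np.array([np.cos(a),np.sin(a)]);Y=np.array([-X[1],X[0]])
for b in [(333,220,352,240),(370,232,388,250),(341,248,362,268)]:
    s=blob(w,b,.030,.06); m=s.mean(0); print('tray stamp',len(s),m*1000,'tray frame',((m[:2]-c)@X*1000).round(),((m[:2]-c)@Y*1000).round())
hsv=cv2.cvtColor(im,cv2.COLOR_RGB2HSV)
# mat: darker than desk, around tray
g=im.sum(-1); m=(g<185)&(w[...,2]<0.012); m[:, :300]=0;m[:,412:]=0;m[:195]=0;m[295:]=0
n,l,st,ct=cv2.connectedComponentsWithStats(m.astype(np.uint8)); 
q=np.isin(l,[i for i in range(1,n) if st[i,4]>30]); 
print(im[275,325],im[290,300],q.sum()); P=w[q][:,:2]*1000
print('mat',cv2.minAreaRect(P.astype(np.float32)))
cv2.imwrite('pics/matmask.png',(q*255).astype(np.uint8)[190:300,290:420])
# stand base by plane & arms
S=blob(w,(75,135,185,240),.118,.16)
from sklearn import x if False else None
E
true
python3 - <<'E'
from h import *
E
```

```text
File "<stdin>", line 18
    from sklearn import x if False else None
                          ^^
SyntaxError: invalid syntax
```

Run:
```python
from h import *
p,im,d=load('top0'); w=cloud(p,d)
s=blob(w,(256,250,276,271),.028,.06); print('stray knob',len(s),s.mean(0)*1000, np.ptp(s,0)*1000)
s=blob(w,(256,250,276,271),.009,.06); print('stray all',len(s),cv2.minAreaRect((s[:,:2]*1000).astype(np.float32)))
a=np.radians(-111.1);c=np.array([.464,-.330]);X=np.array([np.cos(a),np.sin(a)]);Y=np.array([-X[1],X[0]])
for b in [(333,220,352,240),(370,232,388,250),(341,248,362,268)]:
    s=blob(w,b,.030,.06); m=s.mean(0); print('tray stamp',len(s),m*1000,'tray frame',((m[:2]-c)@X*1000).round(),((m[:2]-c)@Y*1000).round())
g=im.astype(int).sum(-1); print(im[275,325],im[290,300])
m=(g<170)&(w[...,2]<0.012); m[:, :300]=0;m[:,412:]=0;m[:195]=0;m[295:]=0
n,l,st,ct=cv2.connectedComponentsWithStats(m.astype(np.uint8)); 
q=np.isin(l,[i for i in range(1,n) if st[i,4]>30]); 
P=w[q][:,:2]*1000
print('mat',q.sum(),cv2.minAreaRect(P.astype(np.float32)))
S=blob(w,(75,135,185,240),.118,.16)
box=cv2.minAreaRect((S[:,:2]*1000).astype(np.float32)); print(box)
a=np.radians(47.4); 
for an in (47.4,):
    pass
ang=np.radians(box[2] if box[1][0]<box[1][1] else box[2]+90) 
X=np.array([np.cos(ang),np.sin(ang)]);Y=np.array([-X[1],X[0]])
uv=np.c_[S[:,:2]@X,S[:,:2]@Y]*1000
rail=uv[uv[:,0]>uv[:,0].max()-16]
# refine rail angle
k=np.polyfit(rail[:,1],rail[:,0],1); print('rail slope deg',np.degrees(np.arctan(k[0])),'ang',np.degrees(ang), 'z rail',np.median(blob(w,(75,135,185,240),.118,.16)[uv[:,0]>uv[:,0].max()-16][:,2]))
arms=uv[uv[:,0]<uv[:,0].max()-25]; 
from scipy.cluster.vq import kmeans
v=np.sort(kmeans(arms[:,1],np.array([arms[:,1].min()+5,np.median(arms[:,1]),arms[:,1].max()-5]))[0]); print('arm v',v,np.diff(v),'u range',uv[:,0].min(),uv[:,0].max())
zz=S[:,2]
for vv in v:
    mm=(abs(uv[:,1]-vv)<12)&(uv[:,0]<uv[:,0].max()-25); A=uv[mm]; kk=np.polyfit(A[:,0],A[:,1],1); print('arm slope deg',np.degrees(np.arctan(kk[0])),'u',A[:,0].min(),'ztip',np.median(zz[mm][A[:,0]<A[:,0].min()+10]),'end uv->world',(X*A[:,0].min()+Y*np.polyval(kk,A[:,0].min())).round(1),'root', (X*uv[:,0].max()+Y*np.polyval(kk,uv[:,0].max())).round(1))
```

```text
stray knob 32 [425.64326257 -71.71905826  34.95402481] [16.59576571 14.18908117  7.68361453]
stray all 114 ((425.4635009765625, -71.45795440673828), (30.0116024017334, 29.82172203063965), 28.374101638793945)
tray stamp 35 [ 508.84319519 -289.30588327   41.49078863] tray frame -54.0 27.0
tray stamp 37 [ 472.57437803 -390.02818921   40.93160578] tray frame 53.0 30.0
tray stamp 51 [ 422.50126049 -304.61373252   40.47244193] tray frame -9.0 -48.0
[79 42 27] [115  72  45]
mat 301 ((478.323974609375, -324.57080078125), (106.23893737792969, 283.7593994140625), 54.56422805786133)
((622.8399047851562, 276.29949951171875), (91.04401397705078, 240.6239013671875), 47.38789367675781)
rail slope deg -0.00048563339549502715 ang 47.38789367675781 z rail 0.13566540119163473
arm v [-356.56381693 -272.24437579 -188.10620474] [84.31944115 84.13817105] u range 579.5039414301051 670.5479384204501
arm slope deg -0.11249866550454692 u 579.5039420051024 ztip 0.14345451201677695 end uv->world [654.7 185.1] root [716.5 252. ]
arm slope deg -0.010259577072106486 u 580.1062224095463 ztip 0.1428157727997268 end uv->world [593.1 242.6] root [654.3 309.2]
arm slope deg -0.27924285165931045 u 579.5039414301051 ztip 0.14208306496421375 end uv->world [530.7 299.2] root [592.6 365.9]
```

>>> step_arm([
  [12,-48,0,0,0,1.4],
  [12,-48,0,0,0,1.4],
  [12,-48,0,0,0,1.4],
  [12,-48,0,0,0,1.4],
  [12,-48,0,0,0,1.4],
  [12,-48,0,0,0,1.4],
  [12,-48,0,0,0,1.4],
  [12,-48,0,0,0,1.4],
  [12,-48,0,0,0,1.4],
  [12,-48,0,0,0,1.4],
  [12,-48,0,0,0,1.4],
  [12,-48,0,0,0,1.4],
  [12,-48,0,0,0,1.4],
  [7,-15,0,0,0,0],
  [0,0,0,0,0,0],
  [0,0,0,0,0,0],
], gripper=0.55)

```text
time: 2.05
eef_pos: [0.4253, -0.0712, 0.2248]
tool_rot: [0.058, 0.998, 0.0, -0.0]
wrist_force: [-0.3, 0.5, 0.5]
opening: 0.0411
```

Run:
```python
from h import *
o=r.observe(); print({k:np.round(v,4).tolist() for k,v in o.items()})
p,im,d=cap('wrist','wrist1'); w=cloud(p,d)
s=w.reshape(-1,3); m=(abs(s[:,0]-.426)<.03)&(abs(s[:,1]+.072)<.03); 
k=s[m&(s[:,2]>.030)&(s[:,2]<.05)]; print('knob',len(k),k.mean(0)*1000,np.ptp(k,0)*1000)
```

```text
{'time': 2.05, 'joint_pos': [-0.3048, 0.2222, 1.795, 0.0003, 1.1251, -1.7588], 'dq': [0.0273, -0.0082, 0.0128, -0.0006, -0.0001, -0.0012], 'effort': [-2.7793, -55.2695, -34.3786, -0.1944, -0.0731, -0.1968], 'eef_pos': [0.4253, -0.0712, 0.2248], 'tool_rot': [0.0584, 0.9983, 0.0002, -0.0003], 'wrist_force': [-0.3415, 0.5446, 0.4732], 'torque': [-0.016, 0.0319, -0.0152], 'opening': 0.0411}
knob 209 [429.49610703 -71.55779988  34.02005627] [38.84463098 19.72209136 19.68383523]
```

View pics/wrist1.png

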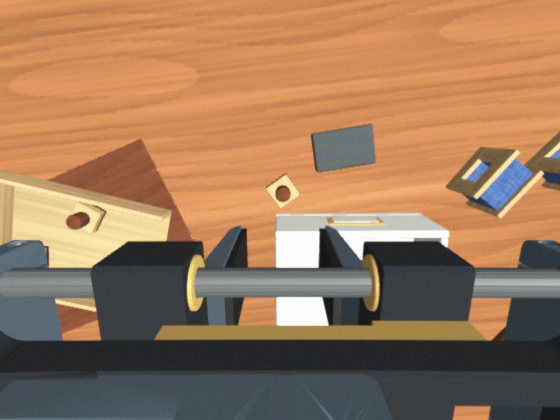

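Run:
```python
from h import *
p,im,d=load('wrist1'); w=cloud(p,d)
s=w[170:210,265:302].reshape(-1,3)
for lo,hi in((.030,.040),(.010,.018),(.009,.04)):
    k=s[(s[:,2]>lo)&(s[:,2]<hi)]; print(len(k),np.median(k,0)*1000,np.percentile(k,[3,97],axis=0)*1000)
# kinematic check
def rz(q1,q2,P): a,h,L1,L2=P
```

```text
181 [425.34788306 -70.46802208  33.05627747] [[418.20019611 -78.10974187  30.69280352]
 [432.92085408 -63.07652628  34.62305689]]
415 [422.59873773 -70.03409555  13.30228562] [[409.04776619 -86.85795149  11.82932536]
 [441.94048563 -54.11838852  14.78320678]]
622 [423.52025506 -70.15911405  13.84601522] [[409.99109929 -86.08071668  12.05024187]
 [441.20137606 -54.84522499  34.15080312]]
```

>>> step_arm([
  [0,0,-50,0,0,0],
  [0,0,-50,0,0,0],
  [0,0,-50,0,0,0],
  [0,0,-25,0,0,0],
  [0,0,-15,0,0,0],
  [0,0,-7,0,0,0],
  [0,0,0,0,0,0],
  [0,0,0,0,0,0],
])

```text
time: 2.9
eef_pos: [0.426, -0.0714, 0.0287]
tool_rot: [0.058, 0.998, -0.0, 0.0]
wrist_force: [-0.0, -0.4, 0.2]
opening: 0.0408
```

>>> step_arm([
  [0,0,0,0,0,0],
  [0,0,0,0,0,0],
  [0,0,0,0,0,0],
  [0,0,0,0,0,0],
  [0,0,0,0,0,0],
  [0,0,0,0,0,0],
], gripper=1, grip_force=20)

```text
time: 3.5
eef_pos: [0.4259, -0.072, 0.0283]
tool_rot: [0.058, 0.998, -0.0, 0.0]
wrist_force: [-0.4, 0.4, 9.0]
opening: 0.0172
```

>>> step_arm([
  [0,0,30,0,0,0],
  [0,0,40,0,0,0],
  [0,0,40,0,0,0],
  [0,-22,0,0,0,-8],
  [0,-22,0,0,0,-8],
  [0,-22,0,0,0,-8],
  [0,-22,0,0,0,-8],
  [0,-22,0,0,0,-8],
  [0,-22,0,0,0,-8],
  [0,-22,0,0,0,-8],
  [0,-22,0,0,0,-8],
  [0,-22,0,0,0,-8],
  [0,-22,0,0,0,-8],
  [0,-22,0,0,0,-8],
  [0,-22,0,0,0,-8],
  [0,-22,0,0,0,-8],
  [0,0,0,0,0,0],
  [0,0,0,0,0,0],
])

```text
time: 5.3
eef_pos: [0.4253, -0.3578, 0.1377]
tool_rot: [0.822, 0.569, -0.0, -0.0]
wrist_force: [-0.2, 0.5, -0.4]
opening: 0.0173
```

Run:
```python
from h import *
o=r.observe(); print({k:np.round(v,4).tolist() for k,v in o.items() if k in('joint_pos','eef_pos','tool_rot','opening','wrist_force')})
p,im,d=cap('wrist','wrist2')
p,im,d=cap('top','top2')
w=cloud(p,d)
for b in [(333,220,352,240),(370,232,388,250),(341,248,362,268)]:
    s=blob(w,b,.036,.05); print(len(s),s.mean(0)*1000 if len(s) else 0)
```

```text
{'joint_pos': [-0.8068, 0.5001, 1.6188, 0.0001, 1.0233, -0.4476], 'eef_pos': [0.4253, -0.3578, 0.1377], 'tool_rot': [0.8221, 0.5694, -0.0, -0.0003], 'wrist_force': [-0.2398, 0.5344, -0.4064], 'opening': 0.0173}
34 [ 509.08811137 -289.2681865    42.36807031]
14 [ 474.26465536 -387.80419902   41.13511974]
47 [ 422.06654663 -304.9535654    41.05063095]
```

View pics/wrist2.png

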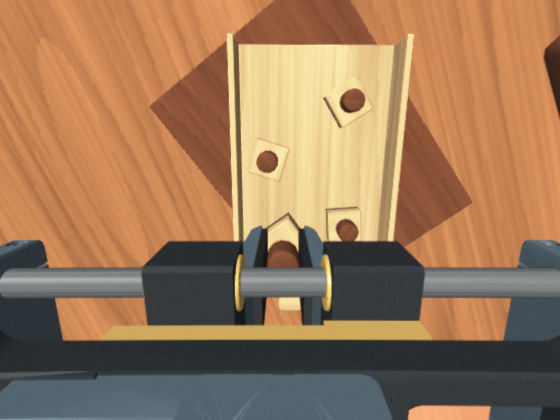

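View pics/top2.png

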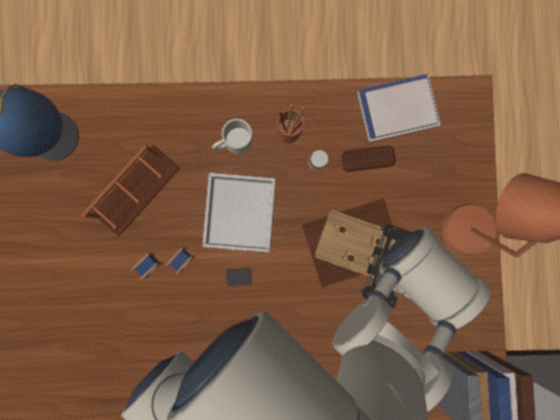

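>>> step_arm([
  [0,0,-35,0,0,0],
  [0,0,-35,0,0,0],
  [0,0,-20,0,0,0],
  [0,0,-8,0,0,0],
  [0,0,-3,0,0,0],
  [0,0,0,0,0,0],
  [0,0,0,0,0,0],
])

```text
time: 6.1
eef_pos: [0.4262, -0.3582, 0.0379]
tool_rot: [0.822, 0.569, 0.0, 0.001]
wrist_force: [-0.5, 0.9, 0.6]
opening: 0.0171
```

>>> step_arm([
  [0,0,0,0,0,0],
  [0,0,0,0,0,0],
  [0,0,0,0,0,0],
], gripper=0.6)

```text
time: 6.4
eef_pos: [0.4258, -0.3581, 0.0373]
tool_rot: [0.822, 0.569, 0.0, 0.0]
wrist_force: [0.0, -0.3, 0.6]
opening: 0.0357
```

>>> step_arm([
  [0,0,20,0,0,0],
  [0,0,40,0,0,0],
  [0,0,50,0,0,0],
  [0,0,30,0,0,0],
  [0,0,0,0,0,0],
  [0,0,0,0,0,0],
], gripper=0.6)

```text
time: 7.0
eef_pos: [0.4258, -0.358, 0.1775]
tool_rot: [0.822, 0.569, 0.0, 0.001]
wrist_force: [0.4, 0.2, -0.4]
opening: 0.0365
```

Run:
```python
from h import *
o=r.observe(); print({k:np.round(v,4).tolist() for k,v in o.items() if k in('joint_pos','eef_pos','tool_rot','opening','wrist_force')})
p,im,d=cap('wrist','wrist3')
```

```text
{'joint_pos': [-0.8065, 0.4494, 1.5768, 0.0, 1.1139, -0.446], 'eef_pos': [0.4258, -0.358, 0.1775], 'tool_rot': [0.8224, 0.5689, 0.0001, 0.0007], 'wrist_force': [0.4205, 0.1789, -0.4209], 'opening': 0.0365}
```

View pics/wrist3.png

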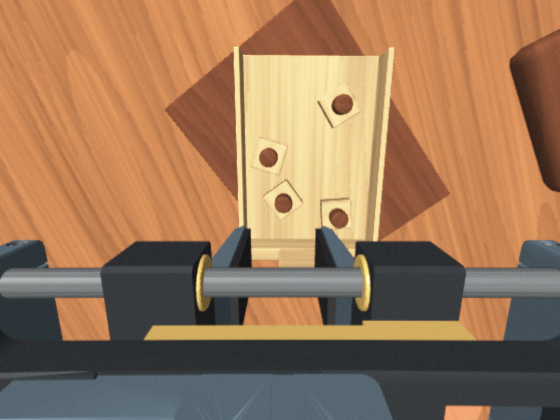

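```bash
cat > kin.py <<'E'
import numpy as np
from scipy.spatial.transform import Rotation as R
from scipy.optimize import least_squares
def rot(a,t): return R.from_rotvec(np.array(a)*t)
Z=(0,0,1);Y=(0,1,0)
def fk(q,P,s3=1):
    a,d,h,L1,e,L2,L3=P
    r0=rot(Z,q[0]); r1=r0*rot(Y,q[1]); r2=r1*rot(Y,q[2]); r3=r2*rot(Z,s3*q[3]); r4=r3*rot(Y,q[4]); r5=r4*rot(Z,q[5]+np.pi/2)
    p=r0.apply([a,d,h])+r1.apply([0,0,L1])+r2.apply([e,0,L2])+r4.apply([0,0,L3])
    return p,r5
E
python3 - <<'E'
from kin import *
D=[([1.04151,.49420,1.34613,0,1.3025,-.0955],[.26251,.56679,.22433]),
([-0.3048,0.2222,1.795,0.0003,1.1251,-1.7588],[0.4253,-0.0712,0.2248]),
([-0.8068,0.5001,1.6188,0.0001,1.0233,-0.4476],[0.4253,-0.3578,0.1377]),
([-0.8065,0.4494,1.5768,0,1.1139,-0.446],[0.4258,-0.358,0.1775])]
def f(P): return np.concatenate([fk(np.array(q),P)[0]-p for q,p in D])
s=least_squares(lambda P:np.r_[f(P),1e-3*(np.array(P)-[0,.06,.4,.4,0,.4,.3])],[0,.06,.4,.45,0,.4,.3]); print(s.x.round(4),f(s.x).round(4))
print(fk(np.array(D[0][0]),s.x)[1].as_matrix().round(3))
E
python3 - <<'E'
from h import *
from scipy.optimize import minimize
p,im,d=load('top0'); w=cloud(p,d)
g=im.astype(float).sum(-1); z=w[...,2]
ok=np.zeros_like(z,bool); ok[185:300,290:420]=1; ok&=(z<.013)&~np.isnan(z)
# drop tray footprint
a=np.radians(-111.1);c=np.array([.464,-.330]);X=np.array([np.cos(a),np.sin(a)]);Yv=np.array([-X[1],X[0]])
t=np.stack([(w[...,:2]-c)@X,(w[...,:2]-c)@Yv],-1); ok&=~((abs(t[...,0])<.108)&(abs(t[...,1])<.078))
P=w[ok][:,:2]*1000; G=g[ok]; hi=np.median(G); 
print(len(P),np.percentile(G,[5,20,50,80]))
thr=(np.percentile(G,5)+hi)/2+10
def cost(v,soft=3):
    x,y,th=v; X=np.array([np.cos(th),np.sin(th)]);Yv=np.array([-X[1],X[0]])
    q=np.c_[(P-[x,y])@X,(P-[x,y])@Yv]
    ins=1/(1+np.exp((abs(q[:,0])-125)/soft))/(1+np.exp((abs(q[:,1])-95)/soft))
    return np.mean((ins-np.clip((thr+30-G)/60,0,1))**2)
best=min((minimize(cost,[470,-325,np.radians(t0)],method='Nelder-Mead',options=dict(initial_simplex=[[470,-325,np.radians(t0)],[490,-325,np.radians(t0)],[470,-305,np.radians(t0)],[470,-325,np.radians(t0+8)]])) for t0 in range(-110,70,15)),key=lambda r:r.fun)
print(best.x[:2],np.degrees(best.x[2]),best.fun)
th=best.x[2];X=np.array([np.cos(th),np.sin(th)]);Yv=np.array([-X[1],X[0]])
cs=[best.x[:2]+sx*125*X+sy*95*Yv for sx,sy in((1,1),(1,-1),(-1,-1),(-1,1))]
uv=proj(p,np.c_[np.array(cs)/1000,np.full(4,.003)])
v=cv2.resize(im[170:310,280:440,::-1],None,fx=4,fy=4,interpolation=cv2.INTER_CUBIC)
cv2.polylines(v,[((uv-[280,170])*4).astype(np.int32)],True,(0,255,0),1); cv2.imwrite('pics/mat.png',v)
E
```

```text
[-1.000e-04  5.960e-02  2.686e-01  5.969e-01  1.180e-01  3.845e-01
  3.536e-01] [-0. -0.  0. -0. -0. -0.  0.  0.  0.  0. -0.  0.]
[[-0.907  0.42  -0.001]
 [ 0.42   0.907 -0.001]
 [ 0.    -0.001 -1.   ]]
10652 [170. 225. 243. 254.]
[ 470.65009864 -323.85373496] -74.07482372797445 0.01892922370811198
```

View pics/mat.png

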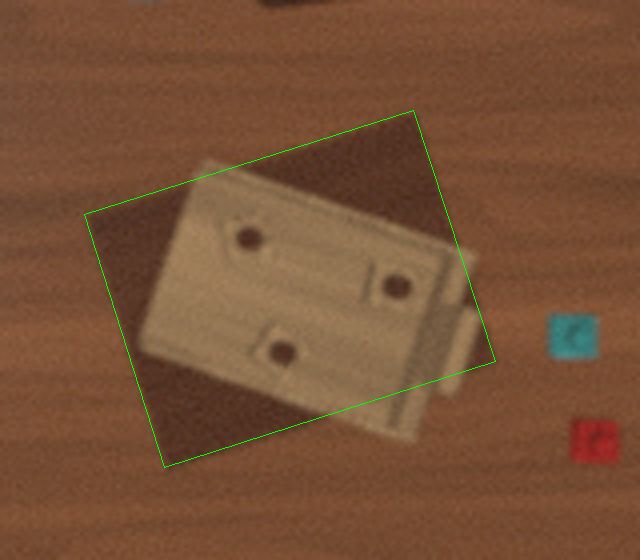

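```bash
cat >> kin.py <<'E'
P0=np.array([-1e-4,.0596,.2686,.5969,.118,.3845,.3536])
LO=np.array([-2.91,-.82,.22,-1.22,.12,-3.08]);HI=np.array([2.91,2.16,2.67,4.37,2.79,3.08])
def ik(p,Rt,q0,P=P0,s3=1):
    def f(q):
        a,b=fk(q,P,s3); return np.r_[(a-p)*5,(b.inv()*Rt).as_rotvec()]
    s=least_squares(f,np.clip(q0,LO+1e-3,HI-1e-3),bounds=(LO,HI)); return s.x,np.abs(s.fun).max()
def toolR(zdir,ydir):
    z=np.array(zdir)/np.linalg.norm(zdir); y=np.array(ydir)-z*np.dot(ydir,z); y/=np.linalg.norm(y)
    return R.from_matrix(np.c_[np.cross(y,z),y,z])
E
cat > pour.py <<'E'
from kin import *
import sys
Zu=np.array([0,0,1.])
def grip(nose,yaw_nose,th):  # yaw of nose dir, th nose-down tilt; returns grasp pt, tool z, traX
    N=np.array([np.cos(yaw_nose),np.sin(yaw_nose),0]); c,s=np.cos(th),np.sin(th)
    nd=c*N-s*Zu; up=s*N+c*Zu
    g=nose-.193*nd+.066*up
    return g,-up,nd
for dz in (0,-.06):
  P=P0.copy();P[2]+=dz;P[6]+=dz
  for s3 in(1,-1):
    for sg in (1,-1):
      q=np.array([-.85,.5,1.6,0,1.05,-1.9 if sg>0 else 1.2])
      out=[]
      g,z,nd=grip(np.array([.500,-.237,.003]),np.radians(68.9),0); seq=[(np.array([.500,-.237,.103]),68.9,0),(np.array([.53,-.16,.15]),78,0),(np.array([.556,-.08,.15]),83.7,0)]+[(np.array([.558,-.055,.13-.08*t/55]),83.7,t) for t in range(5,60,5)]
      for nose,yw,th in seq:
        g,z,nd=grip(nose,np.radians(yw),np.radians(th)); Rt=toolR(z,sg*nd); tcp=g+.008*z
        q,e=ik(tcp,Rt,q,P,s3); out.append((yw,th,q.round(2).tolist(),round(e,3)))
      print(dz,s3,sg); [print(o) for o in (out[0],out[2],out[6],out[9],out[13])]
E
python3 pour.py
```

```text
0 1 1
(68.9, 0, [-0.87, 0.52, 1.49, -0.0, 1.13, -2.07], np.float64(0.0))
(83.7, 0, [-0.57, 0.47, 1.43, -0.0, 1.24, -2.03], np.float64(0.0))
(83.7, 20, [-0.28, 0.43, 1.54, -0.38, 1.14, -1.58], np.float64(0.0))
(83.7, 35, [-0.07, 0.47, 1.55, -0.65, 1.23, -1.27], np.float64(0.0))
(83.7, 55, [0.19, 0.62, 1.53, -0.91, 1.46, -0.94], np.float64(0.0))
0 1 -1
(68.9, 0, [-0.87, 0.52, 1.49, 0.0, 1.13, 1.07], np.float64(0.0))
(83.7, 0, [-0.57, 0.47, 1.43, -0.0, 1.24, 1.11], np.float64(0.0))
(83.7, 20, [-0.28, 0.43, 1.54, -0.38, 1.14, 1.56], np.float64(0.0))
(83.7, 35, [-0.07, 0.47, 1.55, -0.65, 1.23, 1.88], np.float64(0.0))
(83.7, 55, [0.19, 0.62, 1.53, -0.91, 1.46, 2.21], np.float64(0.0))
0 -1 1
(68.9, 0, [-0.87, 0.52, 1.49, -0.0, 1.13, -2.07], np.float64(0.0))
(83.7, 0, [-0.57, 0.47, 1.43, -0.0, 1.24, -2.03], np.float64(0.0))
(83.7, 20, [-0.28, 0.43, 1.54, 0.38, 1.14, -1.58], np.float64(0.0))
(83.7, 35, [-0.07, 0.47, 1.55, 0.65, 1.23, -1.27], np.float64(0.0))
(83.7, 55, [0.19, 0.62, 1.53, 0.91, 1.46, -0.94], np.float64(0.0))
0 -1 -1
(68.9, 0, [-0.87, 0.52, 1.49, -0.0, 1.13, 1.07], np.float64(0
[... 955 characters left out ...]
t64(0.0))
-0.06 -1 1
(68.9, 0, [-0.87, 0.52, 1.49, -0.0, 1.13, -2.07], np.float64(0.0))
(83.7, 0, [-0.57, 0.47, 1.43, -0.0, 1.24, -2.03], np.float64(0.0))
(83.7, 20, [-0.31, 0.43, 1.53, 0.38, 1.14, -1.62], np.float64(0.0))
(83.7, 35, [-0.13, 0.45, 1.55, 0.66, 1.21, -1.33], np.float64(0.0))
(83.7, 55, [0.11, 0.57, 1.55, 0.94, 1.42, -1.0], np.float64(0.0))
-0.06 -1 -1
(68.9, 0, [-0.87, 0.52, 1.49, -0.0, 1.13, 1.07], np.float64(0.0))
(83.7, 0, [-0.57, 0.47, 1.43, -0.0, 1.24, 1.11], np.float64(0.0))
(83.7, 20, [-0.31, 0.43, 1.53, 0.38, 1.14, 1.52], np.float64(0.0))
(83.7, 35, [-0.13, 0.45, 1.55, 0.66, 1.21, 1.82], np.float64(0.0))
(83.7, 55, [0.11, 0.57, 1.55, 0.94, 1.42, 2.14], np.float64(0.0))
```

>>> step_arm([
  [1,-5,0,0,0,-8.2],
  [1,-5,0,0,0,-8.2],
  [1,-5,0,0,0,-8.2],
  [1,-5,0,0,0,-8.2],
  [1,-5,0,0,0,-8.2],
  [0,-5,0,0,0,-8.2],
  [0,-5,0,0,0,-8.2],
  [0,-5,0,0,0,-8.2],
  [0,-5,0,0,0,-8.2],
  [0,-6,0,0,0,-8.2],
  [0,-7,0,0,0,-8.2],
  [0,0,0,0,0,0],
  [0,0,0,0,0,0],
], gripper=0.35)

```text
time: 8.35
eef_pos: [0.4303, -0.4153, 0.1758]
tool_rot: [0.984, -0.179, -0.001, -0.001]
wrist_force: [-0.7, -0.1, -1.0]
opening: 0.0594
```

Run:
```python
from h import *
o=r.observe(); print({k:np.round(v,4).tolist() for k,v in o.items() if k in('joint_pos','eef_pos','tool_rot','opening','wrist_force')})
q=o['tool_rot'];print(np.degrees(np.arctan2(q[1]**2-q[0]**2,2*q[0]*q[1])))
p,im,d=cap('wrist','wrist4');w=cloud(p,d).reshape(-1,3)
m=(w[:,2]>.08)&(w[:,2]<.1)&(np.hypot(w[:,0]-.43,w[:,1]+.416)<.05);print(m.sum(), cv2.minAreaRect((w[m][:,:2]*1000).astype(np.float32)) if m.sum()>5 else 0)
```

```text
{'joint_pos': [-0.8676, 0.5071, 1.4722, 0.0001, 1.1645, 1.0629], 'eef_pos': [0.4303, -0.4153, 0.1758], 'tool_rot': [0.9839, -0.1789, -0.0008, -0.0007], 'wrist_force': [-0.7124, -0.1226, -1.0462], 'opening': 0.0594}
-110.61127955371254
1219 ((430.9376525878906, -416.05133056640625), (13.742071151733398, 59.710655212402344), 69.16835021972656)
```

View pics/wrist4.png

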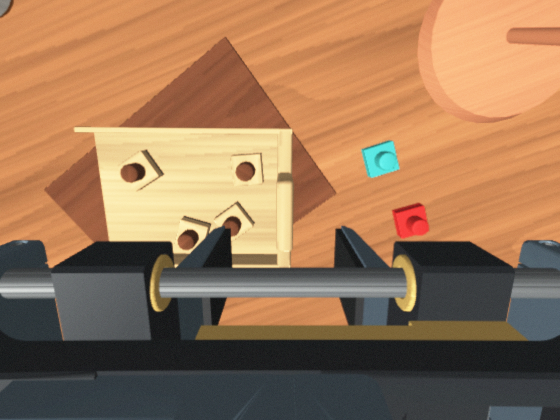

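>>> step_arm([
  [0,-1,-35,0,0,0],
  [0,0,-40,0,0,0],
  [0,0,-25,0,0,0],
  [0,0,-12,0,0,0],
  [0,0,-3,0,0,0],
  [0,0,0,0,0,0],
  [0,0,0,0,0,0],
], gripper=0.55)

```text
time: 9.1
eef_pos: [0.4313, -0.4174, 0.0632]
tool_rot: [0.984, -0.181, 0.001, 0.001]
wrist_force: [-0.3, 0.7, 0.5]
opening: 0.0409
```

>>> step_arm([
  [0,0,0,0,0,0],
  [0,0,0,0,0,0],
  [0,0,0,0,0,0],
  [0,0,0,0,0,0],
  [0,0,0,0,0,0],
  [0,0,0,0,0,0],
], gripper=1, grip_force=60)

```text
time: 9.7
eef_pos: [0.4308, -0.417, 0.0622]
tool_rot: [0.983, -0.181, 0.0, 0.0]
wrist_force: [-0.1, 1.2, 6.3]
opening: 0.0136
```

>>> step_arm([
  [0,0,5,0,0,0],
  [0,0,15,0,0,0],
  [0,0,15,0,0,0],
  [0,0,0,0,0,0],
  [0,0,0,0,0,0],
])

```text
time: 10.2
eef_pos: [0.4306, -0.4168, 0.0967]
tool_rot: [0.983, -0.181, 0.0, 0.0]
wrist_force: [-0.0, 1.0, -4.7]
opening: 0.0139
```

Run:
```python
from h import *
o=r.observe(); print({k:np.round(v,4).tolist() for k,v in o.items() if k in('joint_pos','eef_pos','tool_rot','opening','wrist_force','torque')})
cap('wrist','wrist5')
p,im,d=cap('top','top5');w=cloud(p,d)
s=blob(w,(300,195,412,295),.045,.085)
cv2.imwrite('pics/sc5.png',r.capture('scene')[0][100:230,180:360,::-1].repeat(4,0).repeat(4,1))
# tray floor tilt
s=blob(w,(320,215,360,275),.025,.09);
a=np.radians(-110.8);X=np.array([np.cos(a),np.sin(a)]);t=(s[:,:2]-[.464,-.33])@X
for lo in range(-110,100,20):
    m=(t*1000>lo)&(t*1000<lo+20); print(lo,m.sum(),(np.percentile(s[m][:,2],[10,50,90])*1000).round(1) if m.sum() else 0)
```

```text
{'joint_pos': [-0.8687, 0.6047, 1.5458, -0.0001, 0.9911, 1.0661], 'eef_pos': [0.4306, -0.4168, 0.0967], 'tool_rot': [0.9835, -0.181, 0.0, 0.0001], 'wrist_force': [-0.0216, 0.9698, -4.7482], 'torque': [-0.2236, 0.2639, -0.0014], 'opening': 0.0139}
-110 148 [39.7 42.3 45.4]
-90 339 [39.9 42.6 45.6]
-70 382 [39.9 43.4 72.7]
-50 350 [39.9 43.  68.8]
-30 373 [40.  43.2 58.6]
-10 210 [40.5 44.1 75. ]
10 62 [40.3 43.4 72. ]
30 0 0
50 0 0
70 0 0
90 0 0
```

View pics/sc5.png

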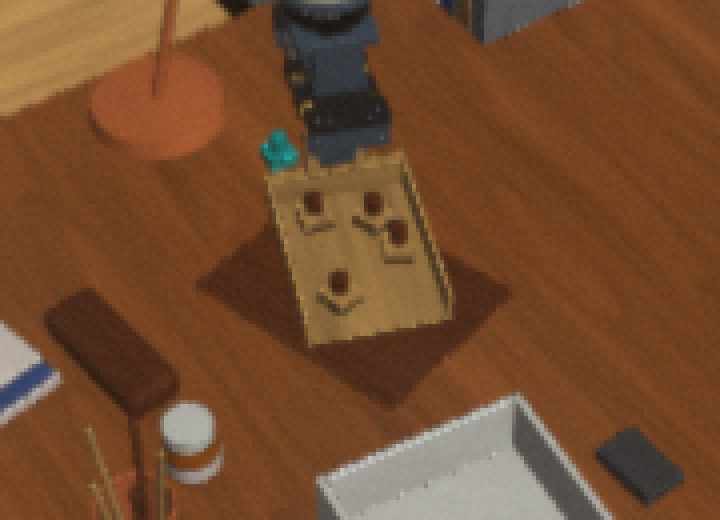

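```bash
cat > p2.py <<'E'
import numpy as np
from pour import grip
C=np.array([.564,-.005,0]);yn=np.radians(83.7);N=np.array([np.cos(yn),np.sin(yn),0])
def T(th,s,n):
    g,z,nd=grip(C+N*s/1000+np.array([0,0,n/1000]),yn,np.radians(th)); return (g+.008*z)*1000
wp=[(0,-60,139),(8,-52,115),(16,-40,90),(24,-30,68),(32,-30,64),(40,-30,60),(48,-30,55),(56,-30,50)]
pr=None
for a in wp:
    t=T(*a); print(a,t.round(1), (t-pr).round(1) if pr is not None else ''); pr=t
E
sed -i 's/^for dz in (0,-.06):/for dz in ():/' pour.py; python3 p2.py
```

```text
(0, -60, 139) [ 536.2 -256.5  197. ] 
(8, -52, 115) [ 538.2 -238.6  199.3] [ 2.  17.8  2.3]
(16, -40, 90) [ 541.  -213.3  199. ] [ 2.8 25.4 -0.3]
(24, -30, 68) [ 543.9 -186.6  199.5] [ 2.9 26.7  0.5]
(32, -30, 64) [ 546.1 -167.   215.5] [ 2.2 19.7 16. ]
(40, -30, 60) [ 548.6 -144.7  228.5] [ 2.5 22.2 13. ]
(48, -30, 55) [ 551.3 -120.3  237.2] [ 2.7 24.4  8.7]
(56, -30, 50) [554.1 -94.3 242.4] [ 2.9 26.   5.2]
```

>>> step_arm([
  [0,0,20,0,0,0],
  [0,0,30,0,0,0],
  [0,0,30,0,0,0],
  [0,0,20,0,0,0],
  [13,20,0,0,0,1.8],
  [13,20,0,0,0,1.8],
  [13,20,0,0,0,1.8],
  [13,20,0,0,0,1.8],
  [13,20,0,0,0,1.8],
  [13,20,0,0,0,1.8],
  [13,20,0,0,0,1.8],
  [14,20,0,0,0,1.9],
  [0,0,0,0,0,0],
  [0,0,0,0,0,0],
])

```text
time: 11.75
eef_pos: [0.5356, -0.2565, 0.1963]
tool_rot: [0.998, -0.055, -0.001, -0.0]
wrist_force: [-0.4, -0.3, -4.4]
opening: 0.0137
```

Run:
```python
from h import *
o=r.observe(); print({k:np.round(v,4).tolist() for k,v in o.items() if k in('joint_pos','eef_pos','tool_rot','opening','wrist_force','torque')})
p,im,d=cap('top','top6')
cv2.imwrite('pics/sc6.png',r.capture('scene')[0][100:300,180:420,::-1].repeat(3,0).repeat(3,1))
```

```text
{'joint_pos': [-0.5471, 0.4789, 1.4601, -0.0002, 1.2037, 1.134], 'eef_pos': [0.5356, -0.2565, 0.1963], 'tool_rot': [0.9985, -0.0551, -0.0005, -0.0002], 'wrist_force': [-0.3884, -0.343, -4.3541], 'torque': [-0.3015, 0.229, -0.0015], 'opening': 0.0137}
```

View pics/top6.png

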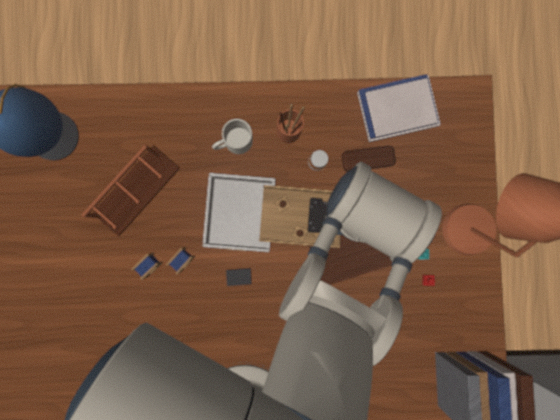

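View pics/sc6.png

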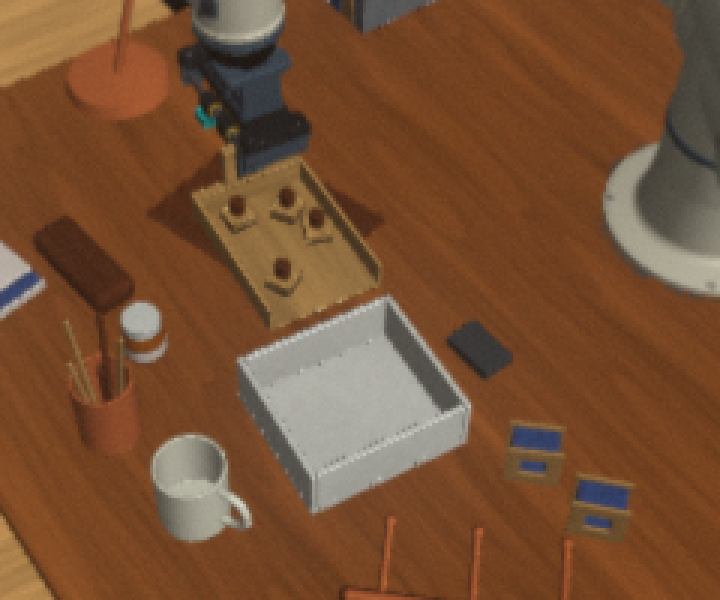

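>>> step_arm([
  [1,9,1,-3.98,0.44,0],
  [1,9,1,-3.98,0.44,0],
  [1.4,12.7,0,-3.98,0.44,0],
  [1.4,12.7,0,-3.98,0.44,0],
  [1.5,13.4,0,-3.98,0.44,0],
  [1.5,13.4,0,-3.98,0.44,0],
  [0,0,0,0,0,0],
  [0,0,0,0,0,0],
])

```text
time: 12.65
eef_pos: [0.5434, -0.1867, 0.1987]
tool_rot: [0.977, -0.054, -0.012, 0.207]
wrist_force: [0.5, -0.6, -3.3]
opening: 0.0137
```

Run:
```python
from h import *
o=r.observe(); print({k:np.round(v,4).tolist() for k,v in o.items() if k in('joint_pos','eef_pos','tool_rot','opening','wrist_force','torque')})
cv2.imwrite('pics/sc7.png',r.capture('scene')[0][100:300,180:420,::-1].repeat(3,0).repeat(3,1))
```

```text
{'joint_pos': [-0.1935, 0.4659, 1.5739, -0.4685, 1.112, 1.7004], 'eef_pos': [0.5434, -0.1867, 0.1987], 'tool_rot': [0.9767, -0.054, -0.0116, 0.2073], 'wrist_force': [0.4938, -0.6229, -3.3448], 'torque': [0.3122, 0.0816, -0.0221], 'opening': 0.0137}
```

View pics/sc7.png

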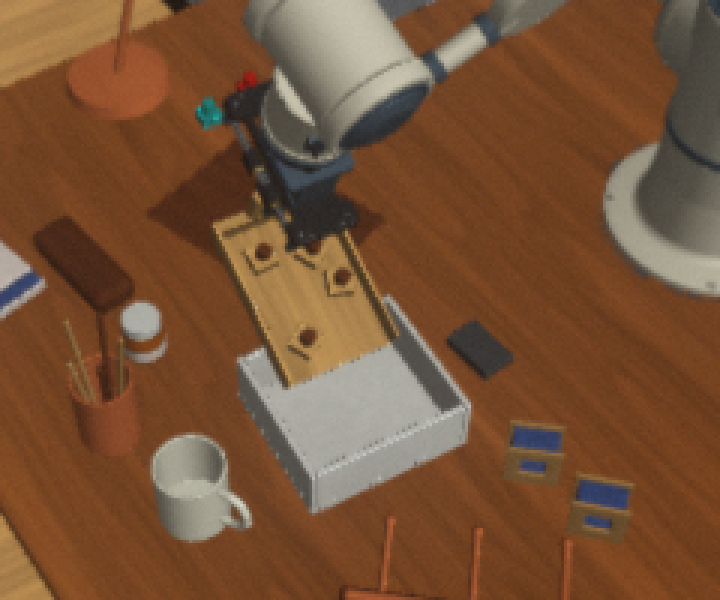

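>>> step_arm([
  [0.6,4.9,4,-1.99,0.22,0],
  [0.6,4.9,4,-1.99,0.22,0],
  [0.6,4.9,4,-1.99,0.22,0],
  [0.6,4.9,4,-1.99,0.22,0],
  [0.6,5.6,3.2,-1.99,0.22,0],
  [0.6,5.6,3.2,-1.99,0.22,0],
  [0.6,5.6,3.2,-1.99,0.22,0],
  [0.6,5.6,3.2,-1.99,0.22,0],
  [0,0,0,0,0,0],
  [0,0,0,0,0,0],
  [0,0,0,0,0,0],
])

```text
time: 13.8
eef_pos: [0.5482, -0.1456, 0.2278]
tool_rot: [0.938, -0.053, -0.019, 0.341]
wrist_force: [0.4, -0.6, -1.9]
opening: 0.0139
```

>>> step_arm([
  [0.7,6.1,2.2,-1.99,0.22,0],
  [0.7,6.1,2.2,-1.99,0.22,0],
  [0.7,6.1,2.2,-1.99,0.22,0],
  [0.7,6.1,2.2,-1.99,0.22,0],
  [0.7,6.5,1.3,-1.99,0.22,0],
  [0.7,6.5,1.3,-1.99,0.22,0],
  [0.7,6.5,1.3,-1.99,0.22,0],
  [0.7,6.5,1.3,-1.99,0.22,0],
  [0,0,0,0,0,0],
  [0,0,0,0,0,0],
  [0,0,0,0,0,0],
])

```text
time: 14.9
eef_pos: [0.5539, -0.0945, 0.2418]
tool_rot: [0.881, -0.049, -0.026, 0.469]
wrist_force: [0.2, 0.3, -2.2]
opening: 0.0139
```

Run:
```python
from h import *
o=r.observe(); print({k:np.round(v,4).tolist() for k,v in o.items() if k in('joint_pos','eef_pos','tool_rot','opening','wrist_force','torque')})
cv2.imwrite('pics/sc8.png',r.capture('scene')[0][100:300,180:420,::-1].repeat(3,0).repeat(3,1))
```

```text
{'joint_pos': [0.2124, 0.629, 1.511, -0.9093, 1.4911, 2.2129], 'eef_pos': [0.5539, -0.0945, 0.2418], 'tool_rot': [0.8814, -0.0491, -0.0257, 0.469], 'wrist_force': [0.1803, 0.2891, -2.188], 'torque': [0.8221, 0.047, -0.0429], 'opening': 0.0139}
```

View pics/sc8.png

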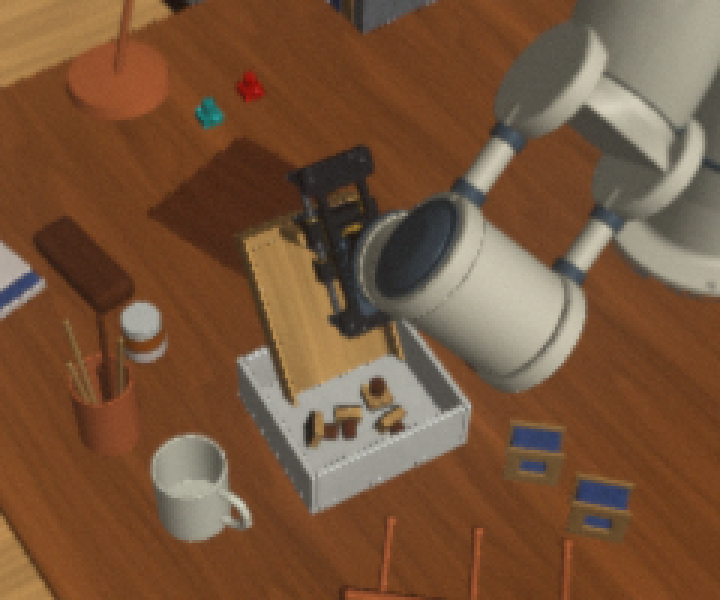

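>>> step_arm([
  [-1.4,-13,-2.6,3.98,-0.44,0],
  [-1.4,-13,-2.6,3.98,-0.44,0],
  [-1.4,-12.2,-4.4,3.98,-0.44,0],
  [-1.4,-12.2,-4.4,3.98,-0.44,0],
  [-1.2,-11.2,-6.4,3.98,-0.44,0],
  [-1.2,-11.2,-6.4,3.98,-0.44,0],
  [-1.2,-9.8,-8,3.98,-0.44,0],
  [-1.2,-9.8,-8,3.98,-0.44,0],
  [-1.5,-13.4,0,3.98,-0.44,0],
  [-1.5,-13.4,0,3.98,-0.44,0],
  [-1.4,-12.7,0,3.98,-0.44,0],
  [-1.4,-12.7,0,3.98,-0.44,0],
  [-1,-9,-1,3.98,-0.44,0],
  [-1,-9,-1,3.98,-0.44,0],
  [0,0,0,0,0,0],
  [0,0,0,0,0,0],
])

```text
time: 16.55
eef_pos: [0.5351, -0.2576, 0.197]
tool_rot: [0.998, -0.056, -0.0, 0.001]
wrist_force: [-0.1, 0.5, -2.2]
opening: 0.0133
```

Run:
```python
from h import *
from scipy.spatial.transform import Rotation as R
o=r.observe(); print({k:np.round(v,4).tolist() for k,v in o.items() if k in('joint_pos','eef_pos','tool_rot','opening','wrist_force','torque')})
Rt=R.from_quat(o['tool_rot']).as_matrix(); print(Rt.round(4), 'yaw y',np.degrees(np.arctan2(Rt[1,1],Rt[0,1])))
p,im,d=cap('top','top9');w=cloud(p,d)
# tray in hand: compare tray points with model
a=np.radians(-96.3);X=np.array([np.cos(a),np.sin(a)]);Yv=np.array([-X[1],X[0]])
tc=o['eef_pos'][:2]-.093*X
s=w[(w[...,2]>.12)&(w[...,2]<.185)]; q=np.c_[(s[:,:2]-tc)@X,(s[:,:2]-tc)@Yv,s[:,2]]*1000
m=(abs(q[:,1])<85)&(q[:,0]>-120)&(q[:,0]<0);q=q[m]
print(len(q),q.min(0),q.max(0))
fl=q[(abs(q[:,1])<55)]; A=np.c_[fl[:,:2],np.ones(len(fl))]; k=np.linalg.lstsq(A,fl[:,2],rcond=None)[0]; print('floor slope deg',np.degrees(k[:2]),k[2], 'wall y',np.percentile(q[:,1],[1,99]))
cv2.imwrite('pics/topbin.png',im[150:270,180:300,::-1].repeat(5,0).repeat(5,1))
```

```text
{'joint_pos': [-0.5484, 0.4776, 1.4602, -0.0014, 1.2035, 1.1356], 'eef_pos': [0.5351, -0.2576, 0.197], 'tool_rot': [0.9984, -0.0563, -0.0002, 0.0007], 'wrist_force': [-0.0903, 0.4811, -2.1658], 'torque': [-0.1663, 0.1681, 0.0096], 'opening': 0.0133}
[[ 9.937e-01 -1.125e-01 -4.000e-04]
 [-1.125e-01 -9.937e-01 -1.300e-03]
 [-3.000e-04  1.400e-03 -1.000e+00]] yaw y -96.45779961489238
2227 [-99.91931816 -69.86296143 136.03574635] [-5.94345095e-02  7.04439617e+01  1.76573594e+02]
floor slope deg [ 0.06476961 -0.06989198] 142.86656568981064 wall y [-68.39885048  68.60733453]
```

View pics/topbin.png

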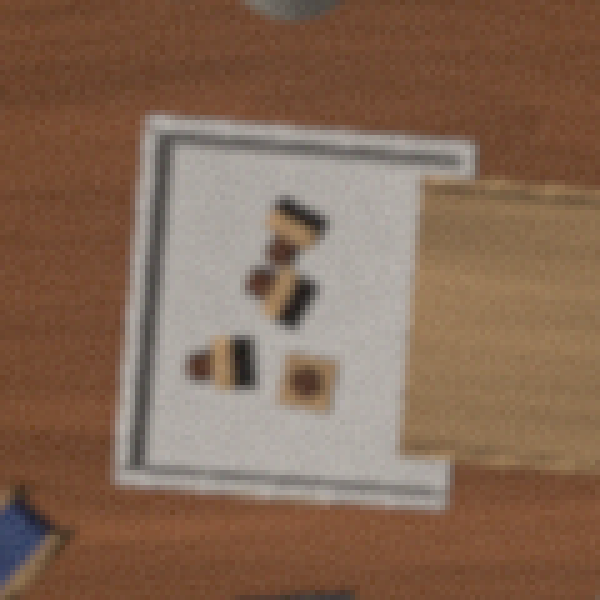

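>>> step_arm([
  [-5.5,-22,0,0,0,3.2],
  [-5.5,-22,0,0,0,3.2],
  [-5.5,-22,0,0,0,3.2],
  [-5.5,-22,0,0,0,3.2],
  [-5.5,-22,0,0,0,3.2],
  [-5.5,-22,0,0,0,3.2],
  [-5.5,-24,0,0,0,3.2],
  [0,0,-30,0,0,0],
  [0,0,-35,0,0,0],
  [0,0,-35,0,0,0],
  [0,0,-20,0,0,0],
  [0,0,-8,0,0,0],
  [0,0,0,0,0,0],
  [0,0,0,0,0,0],
])

```text
time: 18.0
eef_pos: [0.4979, -0.413, 0.0701]
tool_rot: [0.99, 0.14, 0.0, 0.001]
wrist_force: [-0.6, -0.1, -2.1]
opening: 0.0138
```

>>> step_arm([
  [0,0,-3,0,0,0],
  [0,0,-2,0,0,0],
  [0,0,0,0,0,0],
  [0,0,0,0,0,0],
])

```text
time: 18.4
eef_pos: [0.4972, -0.413, 0.0641]
tool_rot: [0.99, 0.14, 0.0, 0.0]
wrist_force: [-1.4, 0.4, -1.8]
opening: 0.0138
```

Run:
```python
from h import *
o=r.observe(); print({k:np.round(v,4).tolist() for k,v in o.items() if k in('joint_pos','eef_pos','tool_rot','opening','wrist_force','torque')})
cap('wrist','wrist10')
```

```text
{'joint_pos': [-0.7855, 0.6997, 1.4438, -0.0001, 0.9979, 0.5054], 'eef_pos': [0.4972, -0.413, 0.0641], 'tool_rot': [0.9902, 0.1395, 0.0001, 0.0001], 'wrist_force': [-1.3626, 0.4492, -1.776], 'torque': [-0.1425, 0.1368, -0.0335], 'opening': 0.0138}
```

View pics/wrist10.png

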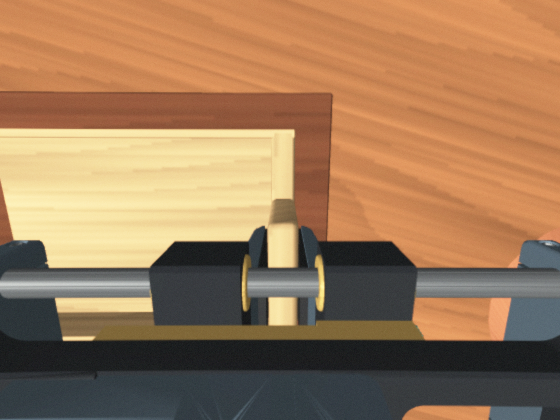

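Aligned with the mat; a little lower to touch, then release.

>>> step_arm([
  [0,0,-1,0,0,0],
  [0,0,-1,0,0,0],
  [0,0,0,0,0,0],
  [0,0,0,0,0,0],
])

```text
time: 18.85
eef_pos: [0.4972, -0.413, 0.0622]
tool_rot: [0.99, 0.14, 0.0, 0.0]
wrist_force: [-2.1, 0.1, 5.7]
opening: 0.0137
```

>>> step_arm([
  [0,0,0,0,0,0],
  [0,0,0,0,0,0],
  [0,0,0,0,0,0],
], gripper=0.6)

```text
time: 19.15
eef_pos: [0.4972, -0.4129, 0.0618]
tool_rot: [0.99, 0.14, 0.0, -0.0]
wrist_force: [0.8, 0.9, 0.3]
opening: 0.0348
```

>>> step_arm([
  [0,0,20,0,0,0],
  [0,0,40,0,0,0],
  [0,0,50,0,0,0],
  [0,0,50,0,0,0],
  [-20,40,0,0,0,0],
  [-20,40,0,0,0,0],
  [-20,50,0,0,0,0],
  [-20,50,0,0,0,0],
  [-20,50,0,0,0,0],
  [0,50,0,0,0,0],
  [0,0,0,0,0,0],
  [0,0,0,0,0,0],
], gripper=0.2)

```text
time: 20.35
eef_pos: [0.4017, -0.1429, 0.2222]
tool_rot: [0.99, 0.141, 0.0, 0.0]
wrist_force: [0.3, -0.9, 0.0]
opening: 0.0732
```

Run:
```python
from h import *
o=r.observe(); print({k:np.round(v,4).tolist() for k,v in o.items() if k in('joint_pos','eef_pos','tool_rot','opening','wrist_force','torque')})
p,im,d=cap('top','top11');w=cloud(p,d)
def rect(box,zlo,zhi,name):
    s=blob(w,box,zlo,zhi); print(name,len(s),cv2.minAreaRect((s[:,:2]*1000).astype(np.float32)) if len(s)>4 else 0,np.median(s[:,2]))
rect((300,185,412,295),.025,.047,'tray')
rect((300,185,412,295),.075,.1,'handle')
rect((130,245,163,280),.03,.08,'spA'); rect((163,245,196,277),.03,.08,'spB')
```

```text
{'joint_pos': [-0.4819, 0.2178, 1.8099, -0.0001, 1.113, 0.8065], 'eef_pos': [0.4017, -0.1429, 0.2222], 'tool_rot': [0.99, 0.1407, 0.0003, 0.0003], 'wrist_force': [0.3187, -0.8789, 0.0345], 'torque': [-0.0663, 0.1666, -0.0237], 'opening': 0.0732}
tray 471 ((471.69580078125, -323.4370422363281), (139.9077606201172, 200.06649780273438), 16.116741180419922) 0.03764524384330081
handle 152 ((497.38836669921875, -411.0132751464844), (58.680938720703125, 14.950634956359863), 14.07797908782959) 0.09093070571017059
spA 349 ((425.25537109375, 255.7730712890625), (40.604251861572266, 59.6494140625), 41.08541488647461) 0.056879343518580816
spB 345 ((436.85198974609375, 162.31280517578125), (41.48130798339844, 61.45614242553711), 45.290855407714844) 0.05705579018332152
```

View pics/top11.png

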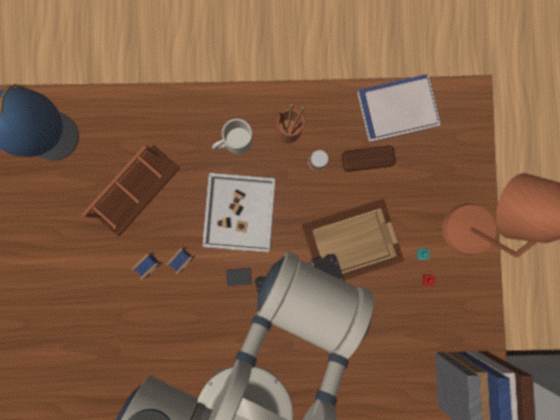

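>>> step_arm([
  [2.5,44,0,0,0,2.75],
  [2.5,44,0,0,0,2.75],
  [2.5,44,0,0,0,2.75],
  [2.5,44,0,0,0,2.75],
  [2.5,44,0,0,0,2.75],
  [2.5,44,0,0,0,2.75],
  [2.5,44,0,0,0,2.75],
  [2.5,44,0,0,0,2.75],
  [4,47,-20,0,0,2.75],
  [0,0,-10,0,0,0],
  [0,0,0,0,0,0],
  [0,0,0,0,0,0],
], gripper=0)

```text
time: 21.6
eef_pos: [0.426, 0.253, 0.1923]
tool_rot: [0.938, 0.348, -0.0, 0.0]
wrist_force: [-0.3, 0.5, -0.1]
opening: 0.0912
```

Run:
```python
from h import *
o=r.observe(); print({k:np.round(v,4).tolist() for k,v in o.items() if k in('joint_pos','eef_pos','tool_rot','opening','wrist_force','torque')})
q=o['tool_rot'];print(np.degrees(np.arctan2(q[1]**2-q[0]**2,2*q[0]*q[1])))
p,im,d=cap('wrist','wrist12'); w=cloud(p,d)
for nm,c in(('A',(.4255,.256)),('B',(.437,.162))):
    s=w.reshape(-1,3); m=(np.hypot(s[:,0]-c[0],s[:,1]-c[1])<.055)&(s[:,2]>.045)&(s[:,2]<.07); print(nm,m.sum(),cv2.minAreaRect((s[m][:,:2]*1000).astype(np.float32)),np.median(s[m][:,2]))
```

```text
{'joint_pos': [0.4156, 0.3527, 1.7, -0.0003, 1.0896, 1.2763], 'eef_pos': [0.426, 0.253, 0.1923], 'tool_rot': [0.9376, 0.3477, -0.0004, 0.0001], 'wrist_force': [-0.3282, 0.5431, -0.1188], 'torque': [-0.1012, 0.0917, -0.0223], 'opening': 0.0912}
-49.30651396773991
A 2393 ((425.0081481933594, 256.1069641113281), (40.32157897949219, 59.94563293457031), 42.160648345947266) 0.05480656659424038
B 1102 ((438.3753356933594, 165.60855102539062), (36.117313385009766, 59.92145538330078), 46.028770446777344) 0.05442873826207903
```

View pics/wrist12.png

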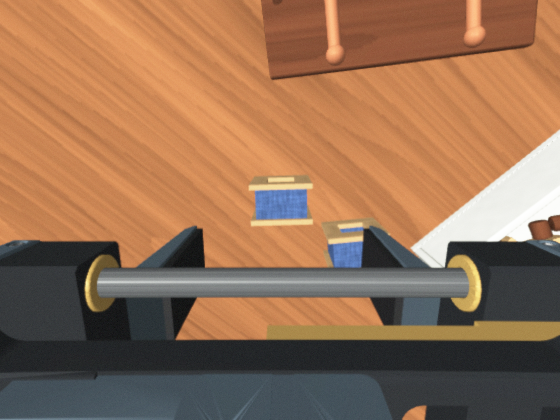

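>>> step_arm([
  [-1,3,-40,0,0,1.5],
  [0,0,-50,0,0,0],
  [0,0,-40,0,0,0],
  [0,0,-20,0,0,0],
  [0,0,-10,0,0,0],
  [0,0,0,0,0,0],
  [0,0,0,0,0,0],
])

```text
time: 22.35
eef_pos: [0.4253, 0.2571, 0.0335]
tool_rot: [0.933, 0.36, 0.001, -0.0]
wrist_force: [0.8, 0.2, 0.6]
opening: 0.0913
```

>>> step_arm([
  [0,0,0,0,0,0],
  [0,0,0,0,0,0],
  [0,0,0,0,0,0],
  [0,0,0,0,0,0],
  [0,0,0,0,0,0],
  [0,0,0,0,0,0],
], gripper=1, grip_force=20)

```text
time: 22.95
eef_pos: [0.4246, 0.2574, 0.0327]
tool_rot: [0.933, 0.361, 0.0, -0.0]
wrist_force: [0.1, -1.5, 7.8]
opening: 0.0599
```

>>> step_arm([
  [0,0,20,0,0,0],
  [0,0,40,0,0,0],
  [0,0,50,0,0,0],
  [0,0,0,0,0,0],
  [0,0,0,0,0,0],
])

```text
time: 23.45
eef_pos: [0.4248, 0.2575, 0.1434]
tool_rot: [0.933, 0.361, 0.001, -0.0]
wrist_force: [-0.2, -0.7, -1.2]
opening: 0.0603
```

Run:
```python
from h import *
o=r.observe(); print({k:np.round(v,4).tolist() for k,v in o.items() if k in('joint_pos','eef_pos','tool_rot','opening','wrist_force','torque')})
q=o['tool_rot'];print(np.degrees(np.arctan2(q[1]**2-q[0]**2,2*q[0]*q[1])))
p,im,d=cap('wrist','wrist13'); w=cloud(p,d)
cv2.imwrite('pics/sc13.png',r.capture('scene')[0][200:350,260:440,::-1].repeat(4,0).repeat(4,1))
```

```text
{'joint_pos': [0.4246, 0.4212, 1.757, 0.0, 0.961, 1.2572], 'eef_pos': [0.4248, 0.2575, 0.1434], 'tool_rot': [0.9326, 0.3608, 0.0012, -0.0001], 'wrist_force': [-0.2002, -0.723, -1.1868], 'torque': [-0.0812, 0.1772, -0.0025], 'opening': 0.0603}
-47.70209675651253
```

View pics/wrist13.png

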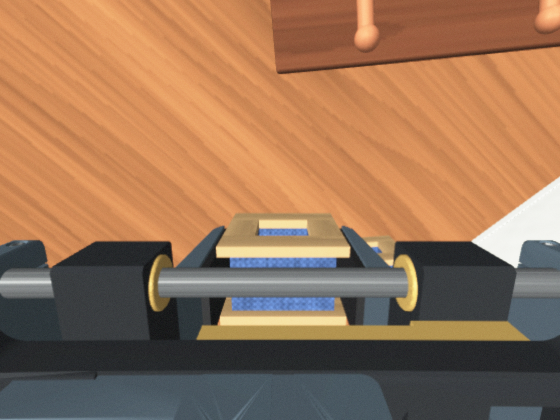

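View pics/sc13.png

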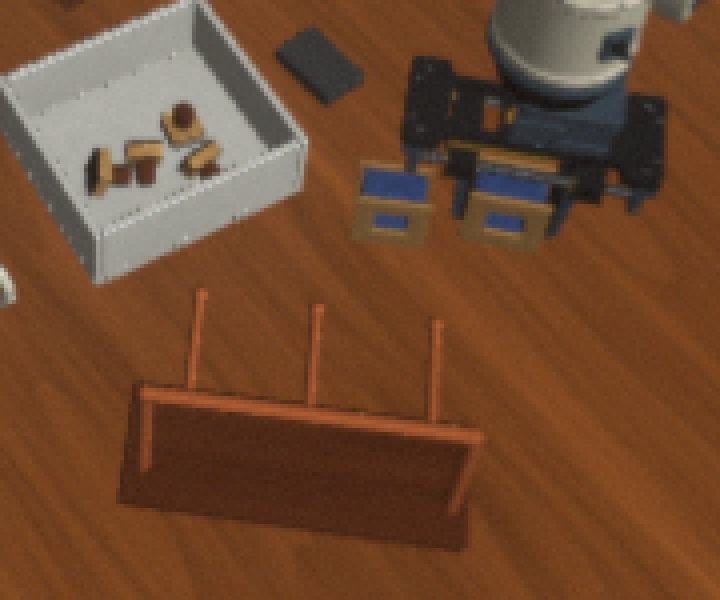

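>>> step_arm([
  [26,4,-1.5,0,0,1.7],
  [26,4,-1.5,0,0,1.7],
  [27,4,-1.5,0,0,1.7],
  [0,0,0,0,0,0],
  [0,0,0,0,0,0],
])

```text
time: 24.05
eef_pos: [0.5026, 0.2688, 0.1363]
tool_rot: [0.916, 0.402, -0.002, -0.0]
wrist_force: [0.4, -1.4, -1.3]
opening: 0.0599
```

Run:
```python
from h import *
o=r.observe(); print({k:np.round(v,4).tolist() for k,v in o.items() if k in('joint_pos','eef_pos','tool_rot','opening','wrist_force','torque')})
q=o['tool_rot'];print(np.degrees(np.arctan2(q[1]**2-q[0]**2,2*q[0]*q[1])))
p,im,d=cap('wrist','wrist14'); w=cloud(p,d)
a=np.radians(47.4);X=np.array([np.cos(a),np.sin(a)]);Y=np.array([-X[1],X[0]])
s=w.reshape(-1,3); m=(s[:,2]>.115)&(s[:,2]<.16); s=s[m]; uv=np.c_[s[:,:2]@X,s[:,:2]@Y,s[:,2]]*1000
t=o['eef_pos'][:2]*1000; print('tcp uv',t@X,t@Y)
for lo in range(575,660,10):
    for vv in(-188,-272,-356):
        k=uv[(abs(uv[:,1]-vv)<12)&(uv[:,0]>lo)&(uv[:,0]<lo+10)]
        if len(k)>8: print(lo,vv,len(k),'v',np.median(k[:,1]).round(1),'ptp',np.ptp(np.percentile(k[:,1],[3,97])).round(1),'ztop',np.percentile(k[:,2],90).round(1))
k=uv[(uv[:,0]>540)&(abs(uv[:,1]+188)<12)];print('minu',k[:,0].min())
```

```text
{'joint_pos': [0.3864, 0.5198, 1.5831, 0.0001, 1.0417, 1.1306], 'eef_pos': [0.5026, 0.2688, 0.1363], 'tool_rot': [0.9158, 0.4016, -0.0015, -0.0001], 'wrist_force': [0.4113, -1.428, -1.2971], 'torque': [-0.0744, 0.1365, 0.031], 'opening': 0.0599}
-42.64472669707475
tcp uv 538.0443270390967 -187.9895481177297
575 -188 160 v -187.3 ptp 9.9 ztop 142.3
575 -272 170 v -270.4 ptp 8.7 ztop 141.7
585 -188 390 v -187.3 ptp 9.9 ztop 142.0
585 -272 457 v -270.4 ptp 8.8 ztop 141.9
595 -188 332 v -187.8 ptp 7.5 ztop 138.8
595 -272 381 v -270.7 ptp 6.7 ztop 138.6
605 -188 340 v -187.6 ptp 7.4 ztop 138.0
605 -272 383 v -270.7 ptp 6.5 ztop 137.9
615 -188 345 v -187.8 ptp 7.3 ztop 137.2
615 -272 402 v -270.7 ptp 6.7 ztop 137.0
625 -188 362 v -187.3 ptp 7.2 ztop 136.5
625 -272 434 v -270.7 ptp 6.8 ztop 136.3
635 -188 378 v -187.3 ptp 7.1 ztop 135.8
635 -272 453 v -270.7 ptp 7.1 ztop 135.7
645 -188 400 v -187.3 ptp 7.5 ztop 135.0
645 -272 455 v -270.9 ptp 6.8 ztop 134.8
655 -188 1078 v -187.8 ptp 22.5 ztop 135.0
655 -272 1038 v -271.1 ptp 22.4 ztop 135.0
minu 545.2998350216744
```

View pics/wrist14.png

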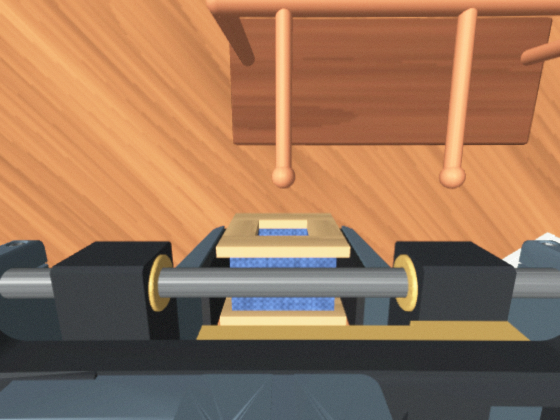

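>>> step_arm([
  [3,3,2.5,0,0,0],
  [9,10,0,0,0,0],
  [9,10,0,0,0,0],
  [9,10,0,0,0,0],
  [9,10,0,0,0,0],
  [9,10,0,0,0,0],
  [9,9,0,0,0,0],
  [0,0,0,0,0,0],
  [0,0,0,0,0,0],
])

```text
time: 25.0
eef_pos: [0.5597, 0.3312, 0.1403]
tool_rot: [0.916, 0.402, -0.0, 0.0]
wrist_force: [-0.6, -0.3, -1.1]
opening: 0.0598
```

Run:
```python
from h import *
o=r.observe(); print({k:np.round(v,4).tolist() for k,v in o.items() if k in('eef_pos','tool_rot','opening','wrist_force','torque')})
p,im,d=cap('wrist','wrist15')
a=np.radians(47.4);X=np.array([np.cos(a),np.sin(a)]);Y=np.array([-X[1],X[0]]);t=o['eef_pos'][:2]*1000; print('tcp uv',t@X,t@Y)
```

```text
{'eef_pos': [0.5597, 0.3312, 0.1403], 'tool_rot': [0.9156, 0.4021, -0.0004, 0.0], 'wrist_force': [-0.611, -0.2954, -1.0878], 'torque': [-0.0858, 0.0653, 0.0069], 'opening': 0.0598}
tcp uv 622.5934028026329 -187.8168674136693
```

View pics/wrist15.png

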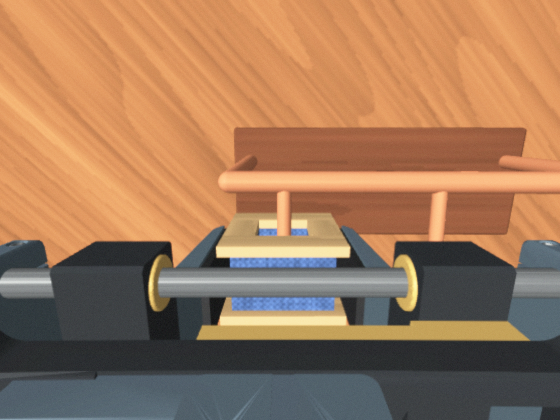

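>>> step_arm([
  [0,0,-4,0,0,0],
  [0,0,-4,0,0,0],
  [0,0,-3,0,0,0],
  [0,0,-2,0,0,0],
  [0,0,0,0,0,0],
  [0,0,0,0,0,0],
])

```text
time: 25.65
eef_pos: [0.5604, 0.3312, 0.1274]
tool_rot: [0.916, 0.402, -0.0, -0.0]
wrist_force: [-0.3, -0.7, -0.7]
opening: 0.0598
```

>>> step_arm([
  [0,0,0,0,0,0],
  [0,0,0,0,0,0],
  [0,0,0,0,0,0],
  [0,0,0,0,0,0],
], gripper=0.15)

```text
time: 26.05
eef_pos: [0.5604, 0.3312, 0.1274]
tool_rot: [0.916, 0.402, 0.0, -0.0]
wrist_force: [1.0, 0.2, -0.3]
opening: 0.0775
```

Run:
```python
from h import *
o=r.observe(); print({k:np.round(v,4).tolist() for k,v in o.items() if k in('eef_pos','tool_rot','opening','wrist_force','torque')})
p,im,d=cap('wrist','wrist16')
```

```text
{'eef_pos': [0.5604, 0.3312, 0.1274], 'tool_rot': [0.9157, 0.4019, 0.0, -0.0], 'wrist_force': [1.0398, 0.1572, -0.2636], 'torque': [-0.0474, 0.1162, -0.0495], 'opening': 0.0775}
```

View pics/wrist16.png

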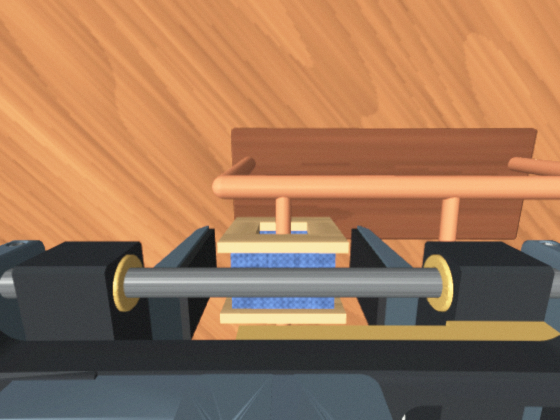

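>>> step_arm([
  [0,0,20,0,0,0],
  [0,0,40,0,0,0],
  [0,0,40,0,0,0],
  [-24,-33,0,0,0,0],
  [-24,-33,0,0,0,-1.9],
  [-24,-33,-10,0,0,0],
  [-24,-33,-10,0,0,0],
  [-26,-35,-15,0,0,0],
  [0,0,0,0,0,0],
  [0,0,0,0,0,0],
], gripper=0)

```text
time: 27.1
eef_pos: [0.4381, 0.1637, 0.1925]
tool_rot: [0.922, 0.386, -0.0, -0.0]
wrist_force: [0.3, 0.3, -0.6]
opening: 0.0913
```

Run:
```python
from h import *
o=r.observe(); print({k:np.round(v,4).tolist() for k,v in o.items() if k in('eef_pos','tool_rot','opening','wrist_force','joint_pos')})
q=o['tool_rot'];print(np.degrees(np.arctan2(q[1]**2-q[0]**2,2*q[0]*q[1])))
p,im,d=cap('wrist','wrist17'); w=cloud(p,d)
s=w.reshape(-1,3)
c=(.4375,.163); m=(np.hypot(s[:,0]-c[0],s[:,1]-c[1])<.055)&(s[:,2]>.045)&(s[:,2]<.07); print(m.sum(),cv2.minAreaRect((s[m][:,:2]*1000).astype(np.float32)))
cap('top','top17')
```

```text
{'joint_pos': [0.2298, 0.3154, 1.7625, 0.0001, 1.0637, 1.0078], 'eef_pos': [0.4381, 0.1637, 0.1925], 'tool_rot': [0.9225, 0.3861, -0.0, -0.0], 'wrist_force': [0.277, 0.2592, -0.5746], 'opening': 0.0913}
-44.579109700617025
2386 ((436.7613525390625, 163.48721313476562), (40.716270446777344, 59.960472106933594), 46.478153228759766)
```

View pics/wrist17.png

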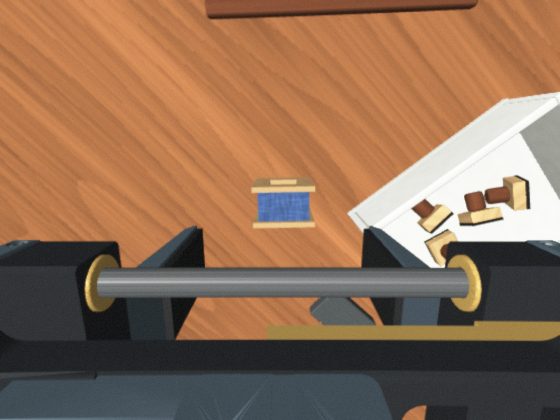

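View pics/top17.png

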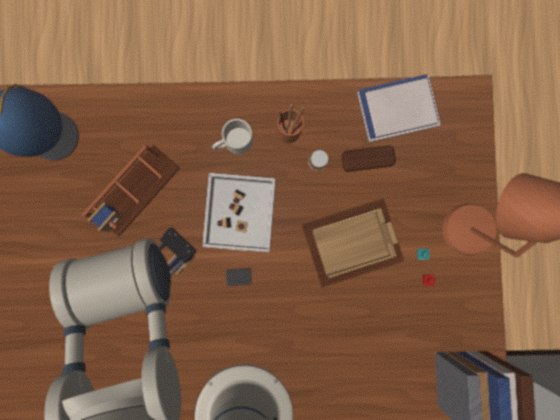

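>>> step_arm([
  [-1,0,-40,0,0,0.8],
  [0,0,-50,0,0,0],
  [0,0,-40,0,0,0],
  [0,0,-20,0,0,0],
  [0,0,-10,0,0,0],
  [0,0,0,0,0,0],
  [0,0,0,0,0,0],
], gripper=0.15)

```text
time: 27.9
eef_pos: [0.4383, 0.1647, 0.0331]
tool_rot: [0.919, 0.393, 0.001, 0.0]
wrist_force: [-0.1, -0.3, -0.0]
opening: 0.0776
```

>>> step_arm([
  [0,0,0,0,0,0],
  [0,0,0,0,0,0],
  [0,0,0,0,0,0],
  [0,0,0,0,0,0],
  [0,0,0,0,0,0],
  [0,0,0,0,0,0],
], gripper=1, grip_force=20)

```text
time: 28.5
eef_pos: [0.438, 0.1644, 0.0332]
tool_rot: [0.92, 0.393, 0.001, 0.0]
wrist_force: [-1.2, -0.2, 11.2]
opening: 0.0596
```

>>> step_arm([
  [0,0,20,0,0,0],
  [0,0,40,0,0,0],
  [0,0,47,0,0,0],
  [0,0,0,0,0,0],
  [0,0,0,0,0,0],
])

```text
time: 29.0
eef_pos: [0.4379, 0.1644, 0.1405]
tool_rot: [0.92, 0.393, 0.001, 0.0]
wrist_force: [-0.4, 0.5, -1.1]
opening: 0.0601
```

>>> step_arm([
  [37,-2,0,0,0,0.5],
  [38,-2,0,0,0,0.6],
  [38,-2,0,0,0,0],
  [38,-2,0,0,0,0],
  [38,-2,0,0,0,0],
  [0,0,0,0,0,0],
  [0,0,0,0,0,0],
])

```text
time: 29.7
eef_pos: [0.6258, 0.1539, 0.1374]
tool_rot: [0.916, 0.402, -0.001, -0.0]
wrist_force: [0.2, -0.2, -1.6]
opening: 0.0602
```

Run:
```python
from h import *
o=r.observe(); print({k:np.round(v,4).tolist() for k,v in o.items() if k in('joint_pos','eef_pos','tool_rot','opening','wrist_force')})
q=o['tool_rot'];print(np.degrees(np.arctan2(q[1]**2-q[0]**2,2*q[0]*q[1])))
p,im,d=cap('wrist','wrist18'); w=cloud(p,d)
a=np.radians(47.4);X=np.array([np.cos(a),np.sin(a)]);Y=np.array([-X[1],X[0]])
s=w.reshape(-1,3); m=(s[:,2]>.115)&(s[:,2]<.16); s=s[m]; uv=np.c_[s[:,:2]@X,s[:,:2]@Y,s[:,2]]*1000
t=o['eef_pos'][:2]*1000; print('tcp uv',t@X,t@Y)
for lo in range(575,660,20):
    for vv in(-272,-356):
        k=uv[(abs(uv[:,1]-vv)<12)&(uv[:,0]>lo)&(uv[:,0]<lo+10)]
        if len(k)>8: print(lo,vv,len(k),'v',np.median(k[:,1]).round(1),'ztop',np.percentile(k[:,2],90).round(1))
```

```text
{'joint_pos': [0.1485, 0.6099, 1.3886, 0.0001, 1.1459, 0.8926], 'eef_pos': [0.6258, 0.1539, 0.1374], 'tool_rot': [0.9158, 0.4017, -0.0014, -0.0004], 'wrist_force': [0.1644, -0.1963, -1.5967], 'opening': 0.0602}
-42.63334144621375
tcp uv 536.928385289354 -356.49283829186754
575 -272 185 v -274.3 ztop 142.1
575 -356 181 v -357.3 ztop 142.3
595 -272 380 v -274.0 ztop 138.6
595 -356 333 v -357.3 ztop 138.8
615 -272 398 v -274.0 ztop 137.4
615 -356 346 v -357.7 ztop 137.2
635 -272 428 v -274.4 ztop 135.7
635 -356 367 v -357.6 ztop 135.6
655 -272 963 v -273.4 ztop 134.9
655 -356 1001 v -356.3 ztop 135.0
```

View pics/wrist18.png

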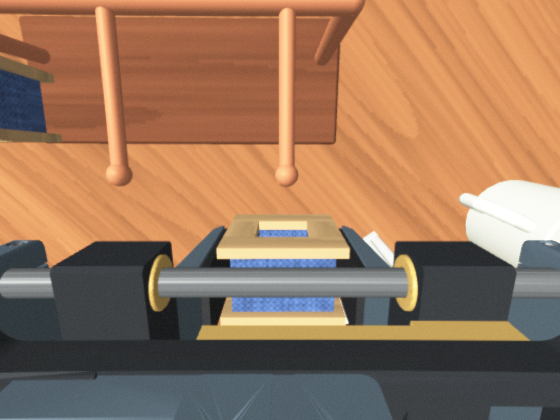

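>>> step_arm([
  [4,2,2,0,0,0],
  [9,10,0,0,0,0],
  [9,10,0,0,0,0],
  [9,10,0,0,0,0],
  [9,10,0,0,0,0],
  [9,10,0,0,0,0],
  [9,10,0,0,0,0],
  [0,0,0,0,0,0],
  [0,0,0,0,0,0],
])

```text
time: 30.65
eef_pos: [0.6837, 0.2163, 0.1413]
tool_rot: [0.916, 0.402, -0.0, -0.0]
wrist_force: [0.0, 0.1, -0.2]
opening: 0.0597
```

Run:
```python
from h import *
o=r.observe(); print({k:np.round(v,4).tolist() for k,v in o.items() if k in('eef_pos','tool_rot','opening','wrist_force','torque')})
p,im,d=cap('wrist','wrist19')
a=np.radians(47.4);X=np.array([np.cos(a),np.sin(a)]);Y=np.array([-X[1],X[0]]);t=o['eef_pos'][:2]*1000; print('tcp uv',t@X,t@Y)
```

```text
{'eef_pos': [0.6837, 0.2163, 0.1413], 'tool_rot': [0.9156, 0.4022, -0.0003, -0.0], 'wrist_force': [0.048, 0.0797, -0.2461], 'torque': [-0.1082, 0.1088, 0.0521], 'opening': 0.0597}
tcp uv 622.0094105301818 -356.8528916761127
```

View pics/wrist19.png

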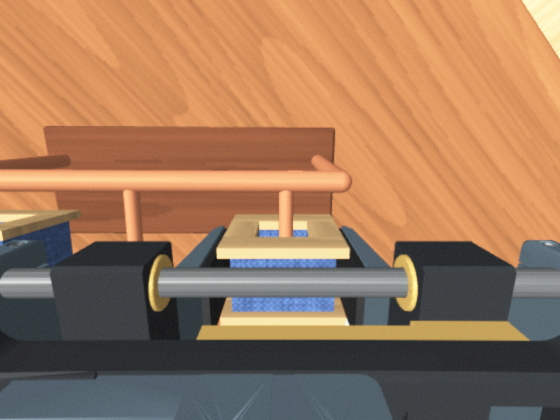

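>>> step_arm([
  [0,0,-4,0,0,0],
  [0,0,-4,0,0,0],
  [0,0,-3,0,0,0],
  [0,0,-2,0,0,0],
  [0,0,0,0,0,0],
  [0,0,0,0,0,0],
])

```text
time: 31.3
eef_pos: [0.6844, 0.2162, 0.1284]
tool_rot: [0.916, 0.402, 0.0, -0.0]
wrist_force: [0.9, -0.6, -1.0]
opening: 0.06
```

>>> step_arm([
  [0,0,0,0,0,0],
  [0,0,0,0,0,0],
  [0,0,0,0,0,0],
  [0,0,0,0,0,0],
], gripper=0.15)

```text
time: 31.7
eef_pos: [0.6844, 0.2163, 0.1285]
tool_rot: [0.916, 0.402, 0.0, -0.0]
wrist_force: [-0.5, 0.8, -0.2]
opening: 0.0777
```

>>> step_arm([
  [0,0,20,0,0,0],
  [0,0,40,0,0,0],
  [0,0,40,0,0,0],
  [0,0,40,0,0,0],
  [-40,-20,0,0,0,0],
  [-40,-20,0,0,0,0],
  [-40,-20,0,0,0,0],
  [-40,-20,0,0,0,0],
  [-40,-20,0,0,0,0],
  [-40,-20,0,0,0,0],
  [0,0,0,0,0,0],
  [0,0,0,0,0,0],
])

```text
time: 32.9
eef_pos: [0.4442, 0.096, 0.269]
tool_rot: [0.916, 0.402, 0.001, 0.0]
wrist_force: [0.8, 1.0, 0.6]
opening: 0.0772
```

Run:
```python
from h import *
o=r.observe(); print({k:np.round(v,4).tolist() for k,v in o.items() if k in('joint_pos','eef_pos','opening','wrist_force')})
cap('scene','scene20'); cap('top','top20')
cv2.imwrite('pics/top20z.png',cv2.resize(cv2.imread('pics/top20.png')[80:300,70:440],None,fx=2.1,fy=2.1,interpolation=cv2.INTER_CUBIC))
```

```text
{'joint_pos': [0.0813, 0.2035, 1.68, 0.0, 1.2568, 0.8256], 'eef_pos': [0.4442, 0.096, 0.269], 'wrist_force': [0.7549, 1.0332, 0.5745], 'opening': 0.0772}
```

View pics/scene20.png

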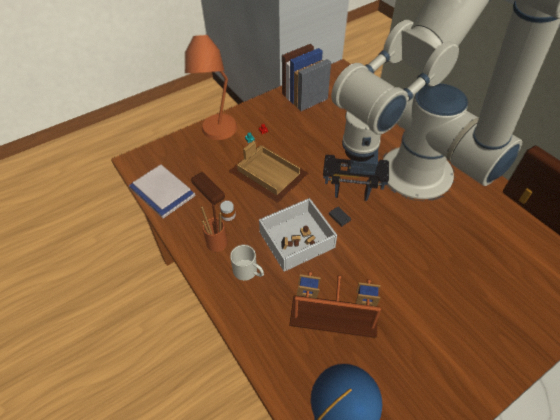

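View pics/top20z.png

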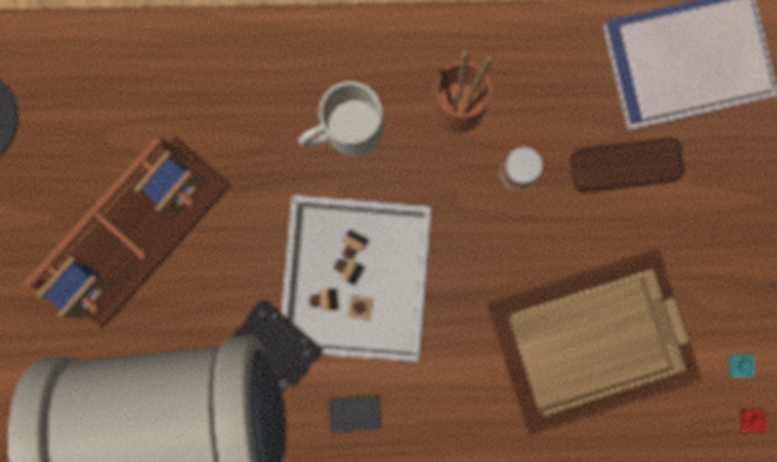

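>>> step_arm([
  [0,0,0,0,0,0],
  [0,0,0,0,0,0],
  [0,0,0,0,0,0],
  [0,0,0,0,0,0],
  [0,0,0,0,0,0],
])

```text
time: 33.5
eef_pos: [0.4445, 0.0963, 0.2683]
tool_rot: [0.916, 0.402, -0.0, -0.0]
wrist_force: [0.1, -0.1, -0.4]
opening: 0.0773
```

Run:
```python
from h import *
p,im,d=cap('top','top21');w=cloud(p,d)
for n,b,lo,hi in(('tray',(300,185,412,295),.025,.047),('A',(85,195,125,235),.135,.17),('B',(135,145,165,180),.145,.17)):
    s=blob(w,b,lo,hi); print(n,len(s),cv2.minAreaRect((s[:,:2]*1000).astype(np.float32)),np.percentile(s[:,2],90))
p0,im0,d0=load('top0'); z0=cloud(p0,d0)[...,2]
m=(abs(w[...,2]-z0)>.01).astype(np.uint8); n,l,st,c=cv2.connectedComponentsWithStats(m)
print([st[i].tolist() for i in range(1,n) if st[i,4]>40])
print(r.close_job())
```

```text
tray 507 ((471.69677734375, -323.5695495605469), (139.8706512451172, 200.41494750976562), 16.122180938720703) 0.04083066979122063
A 543 ((561.3662719726562, 333.2486572265625), (91.33305358886719, 63.55341339111328), 40.45320510864258) 0.15445665762272678
B 360 ((675.8272705078125, 210.9209442138672), (59.98042678833008, 59.52998733520508), 48.180477142333984) 0.15531261474200994
[[134, 152, 34, 31, 528], [229, 190, 17, 26, 222], [88, 202, 37, 30, 572], [315, 208, 86, 72, 1262], [313, 210, 38, 26, 240], [217, 217, 14, 11, 111], [236, 220, 12, 13, 108], [69, 222, 156, 198, 15823], [343, 251, 14, 14, 105], [259, 254, 14, 14, 105], [0, 351, 11, 18, 113], [223, 402, 54, 18, 663]]
the job is handed in; nothing more can be done
None
```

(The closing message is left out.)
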